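Lay the standing carton down at the code reader

ROBOT

A 6-joint arm with a two-finger parallel gripper is mounted at the origin on a cart in front of the work surface, level with it; the furniture and walls round the work are solid. World frame = base frame: x ahead of the robot, y to its left, z up, the work surface at z = 0. Lengths are in m, angles in rad, forces in N, time in s.
With the tool pointing down it reaches from about 0.35 to 0.775 m from the base axis. Payload 7.3 kg.
Tool frame: the origin (TCP) lies midway between the tips of the shut fingers; the grasp point (between the pads) lies 19 mm behind it (robot.tcp_to_grasp is the distance from the TCP to the grasp point, in m); x points along the fingers, z is the direction in which the jaws open and shut, and the axes are right-handed (so a half turn about x gives the same grasp; the last joint's range is limited). The gripper opens to 92 mm and grips with 3 to 60 N. Pads are 19 mm wide; open, the fingers measure 130 mm over their backs; the gripper's body (75 mm by 190 mm) begins 47 mm behind the grasp point.
Start: joints at [0.991, 0.342, 1.524, -0, 1.275, -0.146], TCP at [0.221, 0.476, 0.227] pointing down, gripper open.
Joint ranges: [-2.53, 2.53], [-0.77, 2.02], [0.04, 2.7], [-1, 4.14], [0.28, 2.66], [-3.11, 3.11]. Speed limits (rad/s): [2.57, 2.57, 3.14, 3.14, 3.14, 3.14].

INTERFACE

Orientations are given as [roll, pitch, yaw] about the fixed x, y, z axes, in that order (R = Rz(yaw) Ry(pitch) Rx(roll)).
In Python, from cell import robot gives the robot as it stands.
- The arm moves only by the tool move_arm, never from a script. Its argument "deltas" is a list of rows, each an object with "dp": the shift along the tool's x, y, z in m, a list of three; "turn": the turn, a rotation vector about the tool's x, y, z in degrees, a list of three. A call has 1 to 10 rows; each row is the pose to reach, as a shift and turn from the pose commanded when the call began, along the tool's axes at that moment; what a row does not reach only later rows make up. A row lasts 1/10 s, in which the tool goes at most 50 mm and 8.59 degrees, less where a joint would pass 70% of its speed; a pose out of reach is approached as far as the arm can. A call with a gripper value outside its range is refused whole. "hand" is the finger opening in m, from 0 to 0.0918, set as the call begins (left out, the last holds). The fingers move at their own pace and stop on an object; "squeeze" is the grip in N (left out, the last holds). Time passes only in rows, so rows that repeat a pose let the fingers close. It gives the time, the measured TCP pose, the force and the opening at its end, in the units of the state.
- robot.observe(): the state, without advancing time (a new reading comes with each control period).
- robot.read_camera(name): name is "side" or "top" or "wrist"; returns (picture, depth): 400x640x3 uint8, red, green, blue; 400x640 float32, m along the optical axis (not along the pixel's ray), 0 where there is no reading.
- robot.camera_info(name): a dict with "fx", "fy", "cx", "cy" (pixels), "R" (3x3) and "t" (3): a world point X has camera coordinates R X + t. Camera axes: x right, y down, z forward; pixel columns grow to the right and rows downward; lengths in m; the calibration is good to about 2 mm. A picture is of the moment at which its call begins: read the wrist's pose just before it. camera_info takes no time and is no camera call; for the wrist camera it gives the pose at the moment of the call.
- robot.hand_in(): hands the job in, once; it reports no verdict.
The state is a dict: "time": time; "qpos": joint angles; "qvel": joint speeds; "joint_efforts": joint torques, N m; "tool_pos": TCP position; "tool_rot": TCP orientation; "contact_force": force on the tool from outside, world axes, zero at the start; "torque": the same for the moment, N m; "opening": finger opening in m.
Only numpy, scipy, OpenCV 4.12 (cv2) and the standard library are available. Lean on these libraries where they do the work, as an engineer would, in place of code of your own. Each camera call takes 0.05 s, during which the arm holds its last target.

TASK

Tip the long carton that stands on end over towards the robot, away from the end stop behind it, and let it down gently with the fingers onto its broad side, never letting it topple freely: its contents are glass. Then push it with the fingertips until its far end lies flush against the end stop. Do not grip, lift or carry it, and leave the two other cartons beside it alone.

Things in the scene. Friction and masses are not known exactly. Their poses are not given: they have to be found in the camera images.
- end_stop: aluminium end stop, fixed: upright bar 140 wide (y), 12 thick, 32 high on a foot plate reaching 70 mm back, with a small black code reader on a block behind the bar, its top 61 mm above the worktop. Origin on the worktop under the middle of the stop face, which looks towards the robot; x points away from the robot, square to the face; y along the face to the left; z up
- long_carton: long flat white carton, closed rigid box 190 long, 75 wide, 26 thick, 0.14 to 0.28 kg. Starts standing on a small end, 5 to 25 mm in front of the stop face, a broad face to the robot. Origin: centre of that broad face (it must come to lie on the worktop). y: along its length, up while it stands. z: through its thickness, away from the robot while it stands, up once it lies. x: across its width
- foot (a point): centre of the small end of the long carton on which it stands at the start
- head (a point): centre of the other small end of the long carton, 190 mm above the worktop at the start
- teal_carton: teal and white carton 95x125x48, bystander. Origin under its centre
- flat_carton: flat white carton 90x125x27, lying, bystander. Origin under its centre
- analyser_corner (a point): near left top corner of the big white analyser, a fixed bench machine right of the stop: 333 mm tall, it reaches 270 mm to the right of this corner and 360 mm back from it. The arm starts on its right-hand side: swing round in front of it or over it
Not all that is in view belongs to the job. Leave any yellow look-alike of the long_carton alone.

How it is judged:
By the outcome, as a careful person would: the job done as asked, in the order asked, and still so for the second after the job is handed in, with the robot touching nothing.
It also fails if it takes over 72 s, if anything falls off the work surface, if the arm or the gripper's body presses on something with over 40 N, if the wrist force passes 120 N, or if a joint passes its speed limit or range.

## Working session

There is one attempt and no reset: what is moved stays moved. The work goes in short steps, Python scripts to look and compute and a tool call to move; the robot and the scene stay as the last step left them, time stands still between calls to the robot, and variables do not carry over. Pictures are saved under pics/ and viewed, and the job is handed in when it is done.

Besides the shell and the picture viewer there is one more tool, called after "Emit:" as a command line: name --argument value ..., lists and objects as JSON in quotes. move_arm: Moves the arm, as the interface text tells. Its arguments: {"type":"object","properties":{"deltas":{"type":"array"},"hand":{"type":"number"},"squeeze":{"type":"number"}},"required":["deltas"]}

```bash
ls; mkdir -p pics; python3 - <<'E'
from cell import robot
import cv2,numpy as np
print(robot.observe())
for n in ["side","top","wrist"]:
    i=robot.camera_info(n); p,d=robot.read_camera(n)
    print(n,{k:np.round(v,4).tolist() for k,v in i.items()})
    cv2.imwrite(f"pics/{n}0.png",p[:,:,::-1]); np.savez(f"{n}0.npz",p=p,d=d,**i)
E
```

```text
pics
{'time': 0.0, 'qpos': array([ 9.91004600e-01,  3.42750955e-01,  1.52498994e+00, -2.71620305e-05,
        1.27537214e+00, -1.45997422e-01]), 'qvel': array([ 0.00109875, -0.00131774,  0.0002633 ,  0.00042961, -0.00055371,
       -0.00185443]), 'joint_efforts': array([ 5.24770712e-04, -4.31241453e+01, -2.44216758e+01,  7.18942937e-02,
        5.60197723e-02, -1.19463689e-04]), 'tool_pos': array([0.22043776, 0.4760518 , 0.22603975]), 'tool_rot': array([ 3.01267694,  1.56927572, -2.13349842]), 'contact_force': array([-0.06589989, -0.53806391,  0.12338874]), 'torque': array([-0.01222297,  0.0347907 ,  0.01704198]), 'opening': 0.09188887301756217}
side {'fx': 465.1784, 'fy': 465.1784, 'cx': 324.2123, 'cy': 196.5846, 'R': [[-0.9076, -0.4196, 0.0151], [-0.2146, 0.4326, -0.8757], [0.3609, -0.798, -0.4827]], 't': [0.5874, 0.1637, 1.1486]}
top {'fx': 462.532, 'fy': 462.532, 'cx': 323.2423, 'cy': 195.5724, 'R': [[-0.0221, -0.9996, -0.0177], [-0.991, 0.0242, -0.1319], [0.1323, 0.0146, -0.9911]], 't': [0.3456, 0.529, 1.2325]}
wrist {'fx': 308.8164, 'fy': 308.8164, 'cx': 318.8104, 'cy': 197.5011, 'R': [[0.4204, 0.9073, -0.0005], [0.878, -0.4067, 0.2526], [0.229, -0.1066, -0.9676]], 't': [-0.5251, -0.0313, 0.3899]}
```

View pics/side0.png

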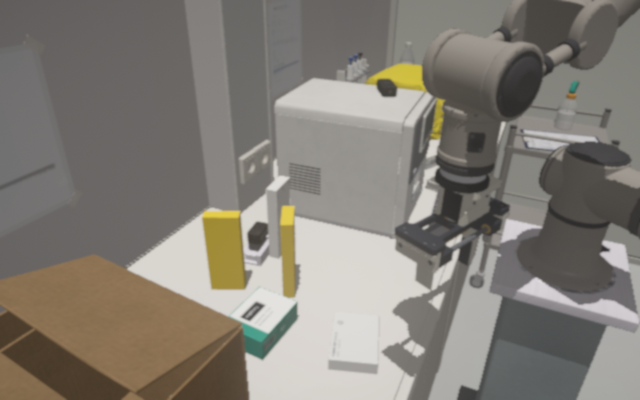

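View pics/top0.png

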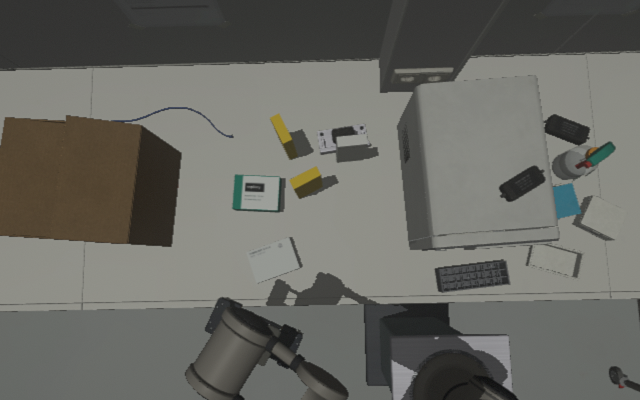

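View pics/wrist0.png

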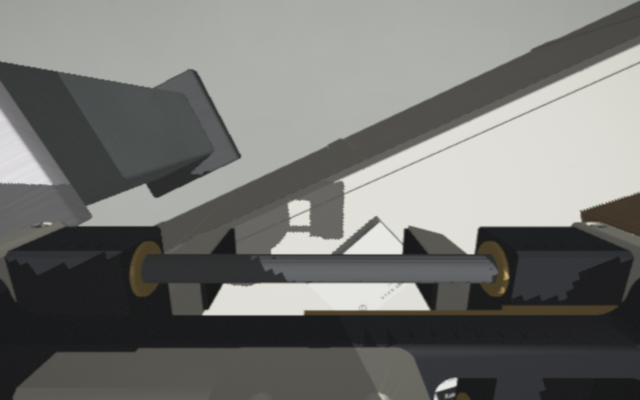

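The side view shows the white standing carton at about (278,215), in front of the black reader at (258,235). Two yellow look-alikes stand at (225,250) and (288,250). In the top view the white carton is at (352,145), the stop at (343,138), the yellow ones at (284,137) and (307,182), teal at (257,193) and flat at (274,260). Next I'll measure them.

```bash
cat > h.py <<'E'
import numpy as np,cv2
def load(n): 
    z=np.load(n); return {k:z[k] for k in z.files}
def cloud(z):
    v,u=np.mgrid[:400,:640]; d=z['d']
    c=np.stack([(u-z['cx'])/z['fx']*d,(v-z['cy'])/z['fy']*d,d],-1)
    return (c-z['t'])@z['R']
def proj(z,X):
    c=np.asarray(X)@z['R'].T+z['t']
    return np.stack([c[...,0]/c[...,2]*z['fx']+z['cx'],c[...,1]/c[...,2]*z['fy']+z['cy']],-1)
E
python3 - <<'E'
from h import *
for n in ["top0","side0"]:
    z=load(n+".npz");X=cloud(z)
    lab={}
    # plot 3x crop
    p=z['p'][:,:,::-1]
    c=p[90:290,220:420] if n=="top0" else p[160:380,180:400]
    cv2.imwrite(f"pics/{n}c.png",cv2.resize(c,(600,600),interpolation=cv2.INTER_NEAREST))
    roi=np.zeros((400,640),bool)
    if n=="top0":
        for (u,v) in [(274,260),(257,193),(307,182),(284,137),(352,152),(352,140),(330,140),(345,131),(406,120),(425,245),(410,200)]:
            print(u,v,X[v,u].round(3))
    hsv=cv2.cvtColor(z['p'],cv2.COLOR_RGB2HSV)
    box=(X[...,0]>.3)&(X[...,0]<.85)&(X[...,1]>.08)&(X[...,1]<.6)&(z['d']>0)
    yel=(hsv[...,1]>150)&(hsv[...,0]>15)&(hsv[...,0]<35)
    for nm,m in dict(head=box&(X[...,2]>.175)&(X[...,2]<.2)&~yel&(X[...,1]<.26),yel=box&yel&(X[...,2]>.06)).items():
        k,l,s,_=cv2.connectedComponentsWithStats(m.astype(np.uint8))
        for i in range(1,k):
            if s[i,4]>40:
                P=X[l==i]; print(n,nm,s[i],P.mean(0).round(3),P.min(0).round(3),P.max(0).round(3))
                r=cv2.minAreaRect(P[:,:2].astype(np.float32)*1000);print(r)
E
```

```text
274 260 [0.365 0.472 0.026]
257 193 [0.547 0.514 0.051]
307 182 [0.551 0.37  0.191]
284 137 [0.664 0.424 0.192]
352 152 [0.639 0.255 0.115]
352 140 [0.652 0.257 0.189]
330 140 [0.701 0.311 0.005]
345 131 [0.71  0.269 0.066]
406 120 [0.704 0.12  0.174]
425 245 [0.391 0.104 0.251]
410 200 [0.509 0.11  0.12 ]
top0 head [387  63  35   7 144] [0.841 0.121 0.187] [0.837 0.08  0.175] [0.847 0.163 0.2  ]
((840.5139770507812, 121.97212219238281), (83.4338150024414, 8.653327941894531), 86.41590881347656)
top0 head [405 106  16 144 283] [0.556 0.113 0.187] [0.383 0.103 0.175] [0.734 0.122 0.2  ]
((558.4884643554688, 113.26725769042969), (350.8033447265625, 3.211077928543091), 3.270214319229126)
top0 head [351 134  17  13 196] [0.652 0.24  0.19 ] [0.638 0.22  0.175] [0.667 0.26  0.197]
((652.78125, 240.44227600097656), (26.41085433959961, 40.758628845214844), 4.1016011238098145)
top0 yel [271 114  21  30 272] [0.685 0.432 0.191] [0.649 0.407 0.135] [0.723 0.456 0.198]
((685.807373046875, 432.4044494628906), (73.41979217529297, 24.182945251464844), 25.898784637451172)
top0 yel [290 167  30  22 29
[... 439 characters left out ...]
0.733 0.125 0.2  ]
((555.6640625, 111.266357421875), (355.1461486816406, 24.893293380737305), 5.38687801361084)
side0 head [273 176  17  15 135] [0.648 0.24  0.188] [0.636 0.218 0.176] [0.668 0.26  0.194]
((651.9310913085938, 239.80789184570312), (28.00877571105957, 43.166786193847656), 7.135092258453369)
side0 yel [281 207  12  20 207] [0.559 0.379 0.191] [0.536 0.343 0.186] [0.585 0.411 0.194]
((561.3941650390625, 376.74530029296875), (21.972904205322266, 70.42723846435547), 28.138628005981445)
side0 yel [ 204  212   38   58 1886] [0.68  0.44  0.134] [0.647 0.409 0.06 ] [0.72  0.458 0.193]
((683.0906372070312, 434.3478698730469), (71.13851928710938, 25.348180770874023), 26.786470413208008)
```

View pics/top0c.png

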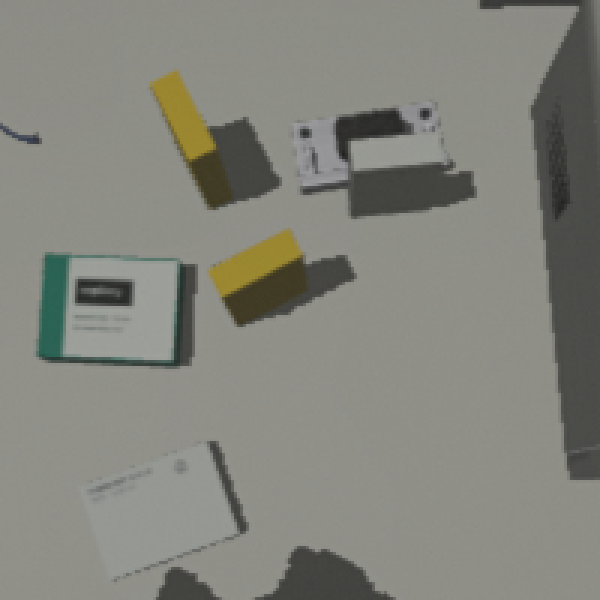

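View pics/side0c.png

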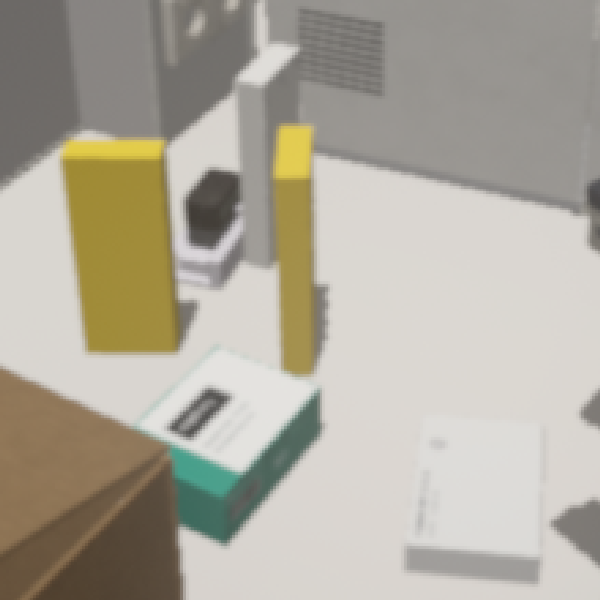

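```bash
python3 - <<'E'
from h import *
for n in ["top0","side0"]:
    z=load(n+".npz");X=cloud(z)
    hsv=cv2.cvtColor(z['p'],cv2.COLOR_RGB2HSV)
    yel=(hsv[...,1]>120)&(hsv[...,0]>12)&(hsv[...,0]<38)
    box=(X[...,0]>.55)&(X[...,0]<.85)&(X[...,1]>.13)&(X[...,1]<.39)&(z['d']>0)&~yel
    for nm,m in dict(head=box&(X[...,2]>.178)&(X[...,2]<.2),bar=box&(X[...,2]>.02)&(X[...,2]<.036),foot=box&(X[...,2]>.003)&(X[...,2]<.0195),reader=box&(X[...,2]>.05)&(X[...,2]<.07),near=box&(X[...,2]>.06)&(X[...,2]<.17)).items():
        k,l,s,_=cv2.connectedComponentsWithStats(m.astype(np.uint8))
        for i in range(1,k):
            if s[i,4]>15:
                P=X[l==i]; print(n,nm,s[i],P.min(0).round(3),P.max(0).round(3))
                r=cv2.minAreaRect(P[:,:2].astype(np.float32)*1000);print('   ',np.round(r[0],1),np.round(r[1],1),r[2])
z=load("top0.npz");X=cloud(z)
np.set_printoptions(linewidth=250)
for v in range(124,156): print(v,(X[v,316:374:2,2]*1000).round().astype(int))
p=z['p'][120:165,310:380,::-1]; cv2.imwrite("pics/zoom.png",cv2.resize(p,None,fx=11,fy=11,interpolation=cv2.INTER_CUBIC))
E
```

```text
top0 head [387  64  15   5  47] [0.839 0.13  0.178] [0.847 0.163 0.2  ]
    [840.9 147.3] [33.7  7.7] 80.38688659667969
top0 head [337 134  31  14 354] [0.636 0.22  0.178] [0.667 0.294 0.197]
    [651.4 257.5] [26.8 75. ] 3.93253493309021
top0 bar [381  88  12   3  20] [0.839 0.131 0.021] [0.843 0.162 0.034]
    [841.1 146.3] [ 3.7 31.4] 0.736522376537323
top0 bar [320 142  16  11  82] [0.66  0.297 0.02 ] [0.691 0.34  0.036]
    [671.5 317.3] [41.4 32. ] 75.70587921142578
top0 foot [375  89  17  10  46] [0.822 0.131 0.003] [0.85  0.177 0.019]
    [844.8 155.1] [30.6 38.2] 31.106300354003906
top0 foot [356  94   6  10  16] [0.809 0.218 0.003] [0.836 0.233 0.007]
    [822.5 228.3] [16.4 22.6] 45.8569450378418
top0 foot [370  95  11  10  18] [0.804 0.164 0.003] [0.832 0.192 0.007]
    [821.1 178.4] [33.9 14.7] 36.49235534667969
top0 foot [308  98   6  10  20] [0.801 0.357 0.003] [0.827 0.372 0.008]
    [814.7 366.7] [13.4 24.4] 50.7913932800293
top0 foot [354 104  12  13  38] [0.769 0.208 0.003] [0.806 0.239 0.009]
    [785.5 223.5] [34.4 26.7] 17.012510299682617
top0 foot [365 104   9 
[... 8221 characters left out ...]
0 [ -3   1  33  35  34  34  30  31  35  34  75 153 152 150 146 144 145 143 135 133 130 135 128 129 123   3   2   6  -3]
151 [  9   1  30  33  34  30  30  25  20  24  66 144 140 135 134 133 128 131 125 124 120 118 118 116 113  -1   1   4  -1]
152 [  2   1  10  32  25  28  19  16  13   5  56 129 129 128 124 120 121 118 115 111 111 108 106 104 103   1   2   2  -2]
153 [  8   3   2  19  16   9   9   3   0   3  49 118 115 114 109 112 104 102 105  96  96  95  98  87  91   4   1   1  -2]
154 [  3  -3  -1   8   9   6   1   0   5   6  38 109 106 101  94  91  96  95  88  89  85  82  81  81  78  -1   3   3   3]
155 [ 3  2  1  2  3 -2 -1  2  1 -1 27 92 95 90 85 86 84 77 81 75 77 72 69 67 -3  4  4 -1  1]
```

View pics/zoom.png

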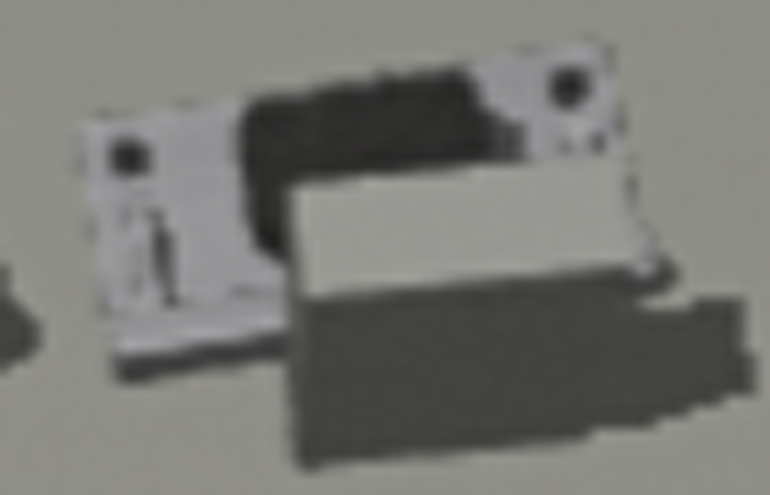

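```bash
cat >> h.py <<'E'
def ray(z,u,v,h):
    d=np.array([(u-z['cx'])/z['fx'],(v-z['cy'])/z['fy'],1])@z['R']; o=-z['t']@z['R']
    return o+d*(h-o[2])/d[2]
def plane(P):
    c=P.mean(0)
    for _ in range(4):
        w=np.linalg.svd(P-c,full_matrices=False)[2][2]; r=(P-c)@w; P=P[abs(r)<2.2*r.std()+1e-4]; c=P.mean(0)
    return c,w*np.sign(w[0]),r.std()
E
python3 - <<'E'
from h import *
z=load("top0.npz");X=cloud(z)
f=lambda a,b,h:ray(z,310+(a+.5)/11-.5,120+(b+.5)/11-.5,h)
for nm,a,b,h in [("plate BL",85,122,.008),("plate BR",605,45,.008),("bar FL top",118,352,.032),("bar FL bot",122,382,0),("bar FR top",655,268,.032),("bar top at carton",288,330,.032)]:
    print(nm,f(a,b,h).round(4))
P0,P1=f(85,122,.008),f(605,45,.008);print("back edge angle",np.degrees(np.arctan2(P1[0]-P0[0],P0[1]-P1[1])),np.linalg.norm(P1-P0))
m=np.zeros((400,640),bool);m[148:160,340:362]=1;m&=(X[...,2]>.03)&(X[...,2]<.165)&(X[...,0]<.66)
c,w,s=plane(X[m]);print("near face",c,w,s,np.degrees(np.arctan2(w[1],w[0])), m.sum())
zs=load("side0.npz");Y=cloud(zs)
print("table z",np.median(X[200:230,330:370,2]),np.median(Y[300:330,300:325,2]), "head z", np.median(X[138:144,340:364,2]))
# analyser left side extents in front corner
m=(X[...,2]>.25)&(X[...,2]<.36)&(X[...,0]>.3)&(X[...,0]<.85)&(X[...,1]<.2);P=X[m];print(P.min(0),P.max(0))
E
```

```text
plate BL [0.7291 0.3466 0.008 ]
plate BR [0.7461 0.2107 0.008 ]
bar FL top [0.6621 0.3389 0.032 ]
bar FL bot [0.6615 0.3386 0.    ]
bar FR top [0.6803 0.2019 0.032 ]
bar top at carton [0.6666 0.2956 0.032 ]
back edge angle 7.113885111493426 0.13703288936890326
near face [0.63932604 0.25801395 0.09933597] [9.97393333e-01 7.21530085e-02 6.94829331e-04] 0.0004696010565614216 4.137659326743263 240
table z 0.0014949306182575 0.0012631356194384815 head z 0.1915931926504157
[ 0.37939991 -0.1609476   0.25003109] [0.84949907 0.1636892  0.35999164]
```

```bash
python3 - <<'E'
from h import *
z=load("side0.npz");p=z['p'][190:300,385:520,::-1]
cv2.imwrite("pics/fing.png",cv2.resize(p,None,fx=5,fy=5,interpolation=cv2.INTER_CUBIC))
R=cv2.Rodrigues  # tool pose
from scipy.spatial.transform import Rotation as Ro
T=Ro.from_euler('xyz',[3.01267694,1.56927572,-2.13349842]).as_matrix();print(T.round(3))
X=cloud(z); Q=(X-np.array([.22044,.47605,.22604]))@T  # tool coords
m=(abs(Q[...,0])<.07)&(abs(Q[...,1])<.06)&(abs(Q[...,2])<.12)&(z['d']>0)
P=Q[m]
for a in np.arange(-.07,.03,.006):
    s=P[(P[:,0]>a)&(P[:,0]<a+.006)]
    for sg in (1,-1):
        t=s[s[:,2]*sg>0]
        if len(t)>3: print(round(a,3),sg,len(t),t.min(0).round(3),t.max(0).round(3))
E
```

```text
[[-0.001 -0.907  0.42 ]
 [-0.001  0.42   0.907]
 [-1.     0.    -0.002]]
-0.07 1 63 [-0.07  -0.036  0.079] [-0.066  0.036  0.086]
-0.07 -1 20 [-0.07  -0.001 -0.051] [-0.064  0.012 -0.048]
-0.064 -1 20 [-0.064 -0.005 -0.051] [-0.059  0.006 -0.048]
-0.058 -1 23 [-0.058 -0.01  -0.064] [-0.052  0.011 -0.048]
-0.052 1 12 [-0.049 -0.009  0.062] [-0.046  0.011  0.065]
-0.052 -1 38 [-0.052 -0.012 -0.067] [-0.046  0.011 -0.047]
-0.046 1 46 [-0.046 -0.01   0.057] [-0.04   0.011  0.065]
-0.046 -1 33 [-0.046 -0.01  -0.065] [-0.04   0.011 -0.046]
-0.04 1 50 [-0.04  -0.012  0.049] [-0.034  0.011  0.065]
-0.04 -1 46 [-0.04  -0.013 -0.066] [-0.034  0.011 -0.045]
-0.034 1 56 [-0.034 -0.011  0.048] [-0.028  0.011  0.063]
-0.034 -1 40 [-0.033 -0.007 -0.067] [-0.028  0.011 -0.046]
-0.028 1 57 [-0.028 -0.011  0.047] [-0.022  0.011  0.063]
-0.028 -1 50 [-0.028 -0.009 -0.064] [-0.022  0.011 -0.047]
-0.022 1 55 [-0.022 -0.01   0.048] [-0.016  0.011  0.063]
-0.022 -1 56 [-0.022 -0.01  -0.066] [-0.016  0.011 -0.045]
-0.016 1 24 [-0.016 -0.012  0.046] [-0.01   0.011  0.062]
-0.016 -1 46 [-0.016 -0.011 -0.062] [-0.01   0.011 -0.045]
-0.01 1 10 [-0.009 -0.009  0.048] [-0.005  0.011  0.055]
-0.01 -1 46 [-0.01  -0.011 -0.059] [-0.004  0.011 -0.046]
-0.004 -1 19 [-0.004 -0.009 -0.05 ] [-0.001  0.011 -0.047]
```

View pics/fing.png

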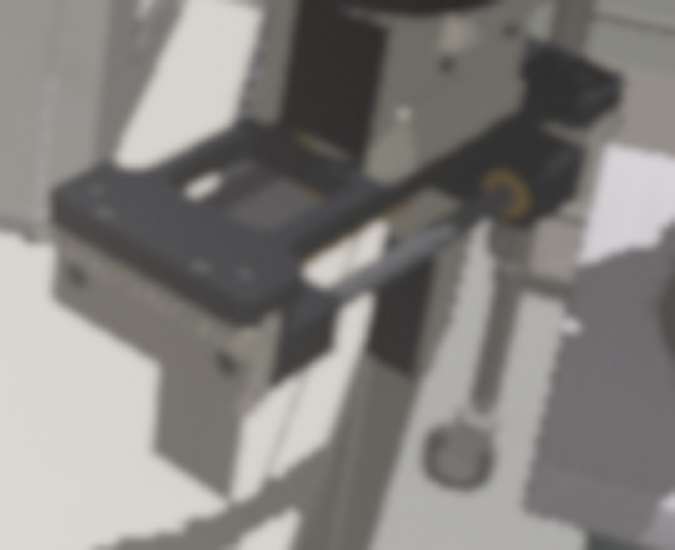

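```bash
cat >> h.py <<'E'
from scipy.spatial.transform import Rotation as Ro
A0=np.radians(4.1)
def Rt(beta,yaw=A0):  # tool x down/forward tilted beta, z forward
    b=np.radians(beta)
    f=np.array([np.cos(yaw),np.sin(yaw),0]);up=np.array([0,0,1.])
    x=np.sin(b)*f-np.cos(b)*up; z=np.cos(b)*f+np.sin(b)*up
    return np.stack([x,np.cross(z,x),z],1)
def cur():
    from cell import robot
    o=robot.observe(); return o,np.array(o['tool_pos']),Ro.from_euler('xyz',o['tool_rot']).as_matrix()
def delta(p,R,p1,R1):
    return (R.T@(np.asarray(p1)-p)).round(4).tolist(), np.degrees(Ro.from_matrix(R.T@R1).as_rotvec()).round(2).tolist()
E
python3 - <<'E'
from h import *
o,p,R=cur()
print(delta(p,R,[.40,.30,.30],Rt(0)),delta(p,R,[.48,.247,.22],Rt(50)))
E
```

```text
([-0.0737, -0.2369, -0.0845], [61.05, -0.06, 0.02]) ([0.0063, -0.3318, -0.0988], [56.99, -45.12, -26.55])
```

Emit:
move_arm --deltas '[{"dp": [-0.074,0,0],"turn": [8,0,0]},{"dp": [-0.074,-0.04,-0.015],"turn": [16,0,0]},{"dp": [-0.074,-0.08,-0.03],"turn": [24,0,0]},{"dp": [-0.074,-0.12,-0.045],"turn": [32,0,0]},{"dp": [-0.074,-0.16,-0.06],"turn": [40,0,0]},{"dp": [-0.074,-0.2,-0.07],"turn": [48,0,0]},{"dp": [-0.074,-0.237,-0.084],"turn": [56,0,0]},{"dp": [-0.074,-0.237,-0.084],"turn": [61,0,0]},{"dp": [-0.074,-0.237,-0.084],"turn": [61,0,0]},{"dp": [-0.074,-0.237,-0.084],"turn": [61,0,0]}]'

```text
time: 1.15
tool_pos: [0.4001, 0.3007, 0.3006]
tool_rot: [3.056, 1.57, 3.131]
contact_force: [0.7, 0.9, 0.2]
opening: 0.092
```

```bash
python3 - <<'E'
from h import *
o,p,R=cur()
print(o['qpos'].round(3),p.round(4),R.round(3).tolist(),o['contact_force'].round(2))
print(delta(p,R,[.48,.247,.22],Rt(50)))
print(delta(p,R,[.48,.247,.05],Rt(50)))
E
```

```text
[0.491 0.248 1.452 0.    1.442 0.416] [0.4001 0.3007 0.3006] [[-0.001, -0.075, 0.997], [0.0, 0.997, 0.075], [-1.0, 0.0, -0.001]] [0.69 0.92 0.17]
([0.0805, -0.0595, 0.0757], [0.18, -50.03, -0.09])
([0.2505, -0.0595, 0.0758], [0.18, -50.03, -0.09])
```

Emit:
move_arm --deltas '[{"dp": [0.012,-0.01,0.012],"turn": [0,-8,0]},{"dp": [0.024,-0.02,0.024],"turn": [0,-16,0]},{"dp": [0.036,-0.03,0.036],"turn": [0,-24,0]},{"dp": [0.05,-0.04,0.05],"turn": [0,-32,0]},{"dp": [0.065,-0.05,0.065],"turn": [0,-40,0]},{"dp": [0.08,-0.06,0.076],"turn": [0,-50,0]},{"dp": [0.12,-0.06,0.076],"turn": [0,-50,0]},{"dp": [0.16,-0.06,0.076],"turn": [0,-50,0]},{"dp": [0.22,-0.06,0.076],"turn": [0,-50,0]},{"dp": [0.22,-0.06,0.076],"turn": [0,-50,0]}]'

```text
time: 2.15
tool_pos: [0.502, 0.2333, 0.2341]
tool_rot: [0.011, 0.779, 0.095]
contact_force: [0.3, -0.8, 0.0]
opening: 0.0915
```

```bash
python3 - <<'E'
from h import *
o,p,R=cur()
print(o['qpos'].round(3),p.round(4),R.round(3).tolist(),o['contact_force'].round(2))
print(delta(p,R,[.48,.247,.05],Rt(50)))
from cell import robot
i=robot.camera_info("side"); pc,d=robot.read_camera("side")
cv2.imwrite("pics/side1.png",pc[:,:,::-1]); np.savez("side1.npz",p=pc,d=d,**i)
z=load("side1.npz");X=cloud(z);Q=(X-p)@R
m=(abs(Q[...,0])<.07)&(abs(Q[...,1])<.03)&(abs(Q[...,2])<.12)&(z['d']>0)
P=Q[m]
for a in np.arange(-.03,.01,.004):
    s=P[(P[:,0]>a)&(P[:,0]<a+.004)]
    for sg in (1,-1):
        t=s[s[:,2]*sg>0]
        if len(t)>3: print(round(a,3),sg,len(t),t.min(0).round(3),t.max(0).round(3))
E
```

```text
[ 0.432  0.131  2.09  -0.997  0.284  1.231] [0.502  0.2333 0.2341] [[0.708, -0.087, 0.701], [0.067, 0.996, 0.056], [-0.703, 0.008, 0.711]] [ 0.34 -0.84  0.02]
([0.1148, 0.0141, -0.1456], [0.27, -4.66, -0.96])
-0.03 1 12 [-0.029  0.006  0.047] [-0.026  0.013  0.063]
-0.03 -1 16 [-0.03  -0.009 -0.061] [-0.026  0.011 -0.045]
-0.026 1 14 [-0.025  0.007  0.047] [-0.022  0.012  0.064]
-0.026 -1 11 [-0.025  0.    -0.062] [-0.022  0.011 -0.045]
-0.022 1 10 [-0.022  0.008  0.048] [-0.018  0.011  0.064]
-0.022 -1 18 [-0.022 -0.013 -0.061] [-0.018  0.013 -0.045]
-0.018 1 12 [-0.018  0.006  0.048] [-0.015  0.012  0.063]
-0.018 -1 13 [-0.017 -0.001 -0.062] [-0.014  0.011 -0.045]
-0.014 1 15 [-0.014  0.004  0.047] [-0.01   0.012  0.061]
-0.014 -1 17 [-0.014 -0.011 -0.061] [-0.01   0.01  -0.045]
-0.01 1 7 [-0.009  0.007  0.047] [-0.006  0.011  0.056]
-0.01 -1 8 [-0.009 -0.01  -0.055] [-0.007  0.011 -0.045]
-0.006 -1 9 [-0.006 -0.006 -0.052] [-0.002  0.009 -0.045]
```

View pics/side1.png

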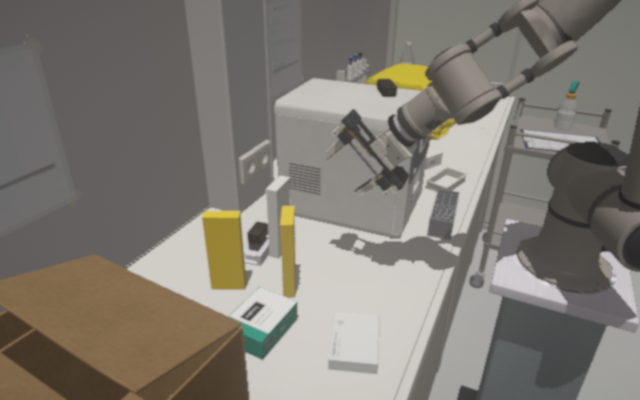

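```bash
cat > kin.py <<'E'
import numpy as np
from scipy.spatial.transform import Rotation as Ro
def fk(q,par):
    L1,L2,H,D,off=par[:5]
    Rz=Ro.from_euler('z',q[0]).as_matrix()
    def Ry(a): return Ro.from_euler('y',a).as_matrix()
    def Rzz(a): return Ro.from_euler('z',a).as_matrix()
    Z=np.array([0,0,1.])
    w=np.array([0,off,H])+Ry(q[1])@Z*L1+Ry(q[1]+q[2])@Z*L2
    R=Ry(q[1]+q[2])@Rzz(q[3])@Ry(q[4])
    p=Rz@(w+R@Z*D)
    Rf=Rz@R@Rzz(q[5])
    return p,Rf,Rz@w
E
python3 - <<'E'
from kin import *
from scipy.optimize import least_squares
data=[([.991,.34275,1.52499,0,1.27537,-.146],[.22044,.47605,.22604],[3.01267694,1.56927572,-2.13349842]),
([.491,.248,1.452,0,1.442,.416],[.4001,.3007,.3006],[3.056,1.570,3.131]),
([.432,.131,2.09,-.997,.284,1.231],[.502,.2333,.2341],[.011,.779,.095])]
for sgn in (1,):
    f=lambda x:np.concatenate([fk(q,x)[0]-p for q,p,_ in data])
    s=least_squares(f,[.425,.394,.2,.26,.0765]);print(s.x,abs(s.fun).max())
    for q,p,r in data:
        print((fk(q,s.x)[1].T@Ro.from_euler('xyz',r).as_matrix()).round(3))
E
```

```text
[0.54232654 0.35749849 0.11971737 0.29810607 0.0749178 ] 0.005499282216158807
[[ 0.  0. -1.]
 [-0.  1.  0.]
 [ 1.  0.  0.]]
[[ 0.  0. -1.]
 [ 0.  1.  0.]
 [ 1. -0.  0.]]
[[ 0.001  0.001 -1.   ]
 [-0.     1.     0.001]
 [ 1.     0.     0.001]]
```

```bash
cat > log.py <<'E'
from h import *; import json,sys
o,p,R=cur()
open('log.jsonl','a').write(json.dumps([list(map(float,o['qpos'])),p.tolist(),list(map(float,o['tool_rot']))])+"\n")
print(round(float(o['time']),2),o['qpos'].round(3).tolist(),p.round(4).tolist(),"qvel",abs(o['qvel']).max().round(3))
E
python3 - <<'E'
import json
data=[([.991004,.342751,1.52499,0,1.27537,-.145997],[.22043776,.4760518,.22603975],[3.01267694,1.56927572,-2.13349842]),
([.491,.248,1.452,0,1.442,.416],[.4001,.3007,.3006],[3.056,1.570,3.131])]
open('log.jsonl','w').writelines(json.dumps(d)+"\n" for d in data)
E
python3 log.py; python3 -c "
from h import *
o,p,R=cur()
print(delta(p,R,[.48,.25,.25],Rt(15)),delta(p,R,[.48,.25,.1],Rt(15)))"
```

```text
2.2 [0.432, 0.132, 2.09, -0.997, 0.284, 1.231] [0.5022, 0.2335, 0.2341] qvel 0.016
([-0.0258, 0.0185, -0.0033], [0.51, 30.34, -0.87]) ([0.0797, 0.0172, -0.11], [0.51, 30.34, -0.87])
```

Emit:
move_arm --deltas '[{"dp": [-0.01,0.01,0],"turn": [0,8,0]},{"dp": [-0.02,0.017,0],"turn": [0,16,0]},{"dp": [-0.026,0.017,0],"turn": [0,24,0]},{"dp": [-0.026,0.017,0],"turn": [0,30,0]},{"dp": [-0.026,0.017,0],"turn": [0,30,0]},{"dp": [-0.026,0.017,0],"turn": [0,30,0]}]'

```text
time: 2.8
tool_pos: [0.4841, 0.2486, 0.2532]
tool_rot: [0.043, 1.303, 0.127]
contact_force: [1.0, 1.3, 0.4]
opening: 0.092
```

```bash
python3 log.py; python3 -c "
from h import *
o,p,R=cur()
print(delta(p,R,[.48,.25,.1],Rt(0)),delta(p,R,[.48,.25,.1],Rt(30)))"
```

```text
2.8 [0.371, 0.221, 1.651, -0.076, 1.011, 0.319] [0.4841, 0.2486, 0.2532] qvel 0.166
([0.1467, 0.0, -0.0443], [0.69, 15.33, -0.76]) ([0.1467, 0.0, -0.0443], [0.47, -14.67, -0.91])
```

Emit:
move_arm --deltas '[{"dp": [0.05,0,-0.015],"turn": [0.5,5,-0.8]},{"dp": [0.1,0,-0.03],"turn": [0.5,10,-0.8]},{"dp": [0.146,0,-0.044],"turn": [0.7,15,-0.8]},{"dp": [0.146,0,-0.044],"turn": [0.7,15,-0.8]},{"dp": [0.146,0,-0.044],"turn": [0.7,15,-0.8]}]'

```text
time: 3.3
tool_pos: [0.4761, 0.2491, 0.0983]
tool_rot: [-0.672, 1.566, -0.601]
contact_force: [-0.1, 0.7, 1.1]
opening: 0.092
```

```bash
python3 log.py
```

```text
3.3 [0.342, 0.5, 1.665, -0.005, 0.974, 0.273] [0.4761, 0.2491, 0.0983] qvel 0.093
```

Emit:
move_arm --deltas '[{"dp": [0,0,0],"turn": [0,-8,0]},{"dp": [0,0,0],"turn": [0,-16,0]},{"dp": [0,0,0],"turn": [0,-24,0]},{"dp": [0,0,0],"turn": [0,-30,0]},{"dp": [0,0,0],"turn": [0,-30,0]},{"dp": [0,0,0],"turn": [0,-30,0]}]'

```text
time: 3.9
tool_pos: [0.4759, 0.251, 0.1043]
tool_rot: [-0.004, 1.039, 0.069]
contact_force: [-0.5, 0.3, 0.8]
opening: 0.0919
```

```bash
python3 log.py
cat > fit.py <<'E'
from kin import *
import json
from scipy.optimize import least_squares
def fk2(q,x):
    L1,L2,H,D,off,bx,e,w5=x
    Ry=lambda a:Ro.from_euler('y',a).as_matrix()
    Rzz=lambda a:Ro.from_euler('z',a).as_matrix()
    Z=np.array([0,0,1.]);X=np.array([1.,0,0])
    Rz=Rzz(q[0])
    F=Ry(q[1]+q[2]); R=F@Rzz(q[3])@Ry(q[4])
    w=np.array([bx,off,H])+Ry(q[1])@Z*L1+F@(Z*L2+X*e)
    return Rz@(w+R@(Z*D+X*w5)),Rz@R@Rzz(q[5])@np.array([[0,0,-1],[0,1,0],[1,0,0.]]),Rz@w
if __name__=="__main__":
    data=[json.loads(l) for l in open('log.jsonl')]
    prior=np.array([.425,.394,.12,.28,.0765,0,0,0])
    f=lambda x:np.concatenate([(fk2(q,x)[0]-p)*1000 for q,p,_ in data]+[(x-prior)*.3])
    s=least_squares(f,prior);print(s.x.round(4).tolist(),s.fun.round(2)[:-8].reshape(-1,3).tolist())
    np.save('par.npy',s.x)
E
python3 fit.py
```

```text
3.9 [0.457, 0.357, 2.077, -0.757, 0.283, 1.071] [0.4759, 0.251, 0.1043] qvel 0.217
[0.5063, 0.3797, 0.223, 0.3181, 0.0764, -0.0001, 0.0466, 0.0] [[-0.02, 0.04, 0.03], [0.02, -0.09, -0.04], [0.01, -0.01, 0.01], [0.0, 0.03, 0.02], [-0.01, 0.03, -0.0], [-0.01, -0.01, -0.01]]
```

```bash
cat > ik.py <<'E'
from fit import *
from h import Rt
lo=np.array([-2.53,-.77,.04,-1,.28,-3.11]);hi=np.array([2.53,2.02,2.7,4.14,2.66,3.11])
par=np.load('par.npy')
def ik(p,R,seeds=None):
    best=None
    if seeds is None:
        seeds=[[.4,.4,1.7,0,1,.3],[.4,.4,1.9,3.1,.5,-2.8],[.4,.4,1.7,.8,.6,-.5],[.4,.4,1.7,-.8,.6,.5],[.4,.2,2.4,3.1,1,.3],[.2,1,2,3.1,1.2,-2.8],[.4,1,2.3,3.1,1.2,3]]
    for s in seeds:
        f=lambda q:np.concatenate([(fk2(q,par)[0]-p)*10,(Ro.from_matrix(fk2(q,par)[1].T@R).as_rotvec())])
        r=least_squares(f,np.clip(s,lo+.01,hi-.01),bounds=(lo+.01,hi-.01),max_nfev=100)
        e=np.abs(r.fun).max()
        if best is None or e<best[0]-1e-6: best=(e,r.x,)
    return best
E
python3 - <<'E'
from ik import *
for yaw in (4.1,):
  for beta in (10,15,20,25,30,35,40,45,50):
    R=Rt(beta); b=np.radians(beta); n=R[:,2]
    tip=np.array([.450,.2444,.006]); p=tip+n*.046
    e,q=ik(p,R); print(beta,"e",round(e,4),q.round(2).tolist(),"wristz",fk2(q,par)[2].round(3))
E
```

```text
10 e 0.0 [0.35, 0.59, 1.83, -0.09, 0.55, 0.36] wristz [0.44  0.244 0.327]
15 e 0.0 [0.37, 0.56, 1.9, -0.18, 0.43, 0.46] wristz [0.412 0.242 0.325]
20 e 0.0 [0.39, 0.55, 1.97, -0.36, 0.31, 0.64] wristz [0.385 0.24  0.321]
25 e 0.0367 [0.43, 0.54, 2.0, -0.64, 0.29, 0.95] wristz [0.366 0.251 0.318]
30 e 0.071 [0.47, 0.54, 2.03, -0.99, 0.29, 1.34] wristz [0.346 0.26  0.313]
35 e 0.018 [0.46, 0.55, 2.18, 4.09, 0.29, 2.54] wristz [0.301 0.236 0.289]
40 e 0.0 [0.48, 0.56, 2.23, 3.86, 0.4, 2.78] wristz [0.281 0.232 0.279]
45 e 0.0 [0.51, 0.6, 2.28, 3.74, 0.56, 2.93] wristz [0.258 0.231 0.263]
50 e 0.0 [0.54, 0.64, 2.33, 3.68, 0.73, 3.03] wristz [0.236 0.229 0.246]
```

```bash
cat >> ik.py <<'E'
seedsB=[[.4,.4,1.9,3.1,.5,-2.8],[.5,.6,2.3,3.7,.6,2.9],[.5,.2,2.4,3.8,1,2.9],[.4,.5,2.0,3.1,1,0]]
seedsA=[[.4,.4,1.7,0,1,.3],[.4,.4,1.7,-.8,.6,.5],[.4,.4,1.7,.8,.6,-.5]]
F=np.array([np.cos(np.radians(4.1)),np.sin(np.radians(4.1)),0]);UP=np.array([0,0,1.]);P0=np.array([.6395,.258,0])
def world(s,z): return P0+F*s+UP*z
E
python3 - <<'E'
from ik import *
print("upright")
for beta in (0,10,20,30,40,45,50,55,60,65):
    b=np.radians(beta);R=Rt(beta);n=np.array([np.cos(b),np.sin(b)])
    # w so that rear tip s = 36
    w=max(.036/n[0],.032); h=(w-.026*n[0])/max(n[1],1e-6); h=min(h,.04) if beta<20 else h
    ft=np.array([-.001,.19-h]); c=ft+n*w/2; p=world(*c)
    out=[]
    for S in (seedsA,seedsB):
        e,q=ik(p,R,S); out.append((round(e,3),q.round(2).tolist()))
    print(beta,"w",w.round(3),"h",h.round(3),p.round(3),out)
E
```

```text
uprightTraceback (most recent call last):
  File "<stdin>", line 11, in <module>
AttributeError: 'float' object has no attribute 'round'
```

```bash
cat > up.py <<'E'
from ik import *
for beta in (0,10,20,30,40,45,50,55,60,65):
    b=np.radians(beta);R=Rt(beta);n=np.array([np.cos(b),np.sin(b)])
    w=max(.036/n[0],.032); h=(w-.026*n[0])/max(n[1],1e-6); h=min(h,.04) if beta<20 else h
    ft=np.array([-.001,.19-h]); c=ft+n*w/2; p=world(*c)
    out=[]
    for S in (seedsA,seedsB):
        e,q=ik(p,R,S); out.append((round(e,3),q.round(2).tolist()))
    print(beta,"w",round(w,3),"h",round(h,3),p.round(3),out)
E
python3 up.py
```

```text
0 w 0.036 h 0.04 [0.656 0.259 0.15 ] [(np.float64(0.0), [0.27, 0.74, 1.05, 0.0, 1.35, 0.2]), (np.float64(0.0), [0.27, 0.74, 1.05, 0.0, 1.35, 0.2])]
10 w 0.037 h 0.04 [0.656 0.259 0.153] [(np.float64(0.0), [0.28, 0.64, 1.25, -0.04, 1.08, 0.23]), (np.float64(0.0), [0.28, 0.64, 1.25, -0.04, 1.08, 0.23])]
20 w 0.038 h 0.041 [0.656 0.259 0.156] [(np.float64(0.0), [0.3, 0.56, 1.43, -0.11, 0.82, 0.29]), (np.float64(0.0), [0.3, 0.56, 1.43, -0.11, 0.82, 0.29])]
30 w 0.042 h 0.038 [0.656 0.259 0.162] [(np.float64(0.0), [0.32, 0.5, 1.59, -0.24, 0.56, 0.42]), (np.float64(0.0), [0.32, 0.5, 1.59, -0.24, 0.56, 0.42])]
40 w 0.047 h 0.042 [0.656 0.259 0.163] [(np.float64(0.0), [0.35, 0.48, 1.74, -0.63, 0.3, 0.82]), (np.float64(0.0), [0.35, 0.48, 1.74, -0.63, 0.3, 0.82])]
45 w 0.051 h 0.046 [0.656 0.259 0.162] [(np.float64(0.035), [0.38, 0.49, 1.77, -0.99, 0.29, 1.2]), (np.float64(0.035), [0.38, 0.49, 1.77, -0.99, 0.29, 1.2])]
50 w 0.056 h 0.051 [0.656 0.259 0.16 ] [(np.float64(0.118), [0.38, 0.49, 1.77, -0.99, 0.29, 1.2]), (np.float64(0.046), [0.38, 0.51, 1.9, 4.13, 0.29, 2.36])]
55 w 0.063 h 0.058 [0.656 0.259 0.157] [(np.float64(0.207), [0.38, 0.49, 1.77, -0.99, 0.29, 1.2]), (np.float64(0.0), [0.38, 0.52, 1.93, 3.95, 0.35, 2.54])]
60 w 0.072 h 0.068 [0.656 0.259 0.153] [(np.float64(0.298), [0.38, 0.5, 1.76, -0.99, 0.29, 1.2]), (np.float64(0.0), [0.39, 0.56, 1.98, 3.74, 0.5, 2.77])]
65 w 0.085 h 0.082 [0.656 0.259 0.147] [(np.float64(0.117), [0.31, 0.61, 2.07, 3.3, 0.7, -3.1]), (np.float64(0.0), [0.4, 0.61, 2.03, 3.63, 0.67, 2.89])]
```

```bash
cat >> ik.py <<'E'
FL=np.diag([1,-1,-1.])
def Rb(beta,yaw=None):
    return (Rt(beta) if yaw is None else Rt(beta,yaw))@FL
E
python3 - <<'E'
from ik import *
from h import cur
o,p,R=cur()
beta=57;b=np.radians(beta);n=np.array([np.cos(b),np.sin(b)]);a=np.array([np.sin(b),-np.cos(b)])
w=.074; h=.065
# front tip 2.5mm from near face, far edge clearance ~2.5
ft=np.array([-.003,.125]); c=ft+n*w/2
edge=np.array([.026,.19]); print("rear clear",w-n@(edge-ft),"rear tip",ft+n*w)
pr=world(*c); pp=world(*(c-a*.09))
S=[[.4,.5,1.95,3.9,.4,-.6],[.4,.6,2.0,3.6,.6,-.4]]
for x in (pr,pp):
    e,q=ik(x,Rb(beta),S);print(x.round(4),e,q.round(3).tolist(),fk2(q,par)[2].round(3))
qB=q
np.save('qB.npy',qB)
q0=o['qpos']
q1=np.array([.42,.15,1.75,.2,.8,.0]); q2=np.array([.42,.2,1.85,2.0,.7,-.3])
print([ (fk2(x,par)[0].round(3).tolist(),fk2(x,par)[1][:,0].round(2).tolist()) for x in (q0,q1,q2,qB)])
E
```

```text
rear clear 0.0036918810681116493 rear tip [0.03730329 0.18706162]
[0.6566 0.2592 0.156 ] 1.1102230246251565e-15 [0.384, 0.534, 1.953, 3.849, 0.408, -0.492] [0.39  0.24  0.329]
[0.5813 0.2538 0.205 ] 8.011527870774271e-14 [0.444, 0.354, 2.084, 4.04, 0.401, -0.648] [0.315 0.235 0.378]
[([0.476, 0.251, 0.104], [0.51, 0.03, -0.86]), ([0.459, 0.338, 0.273], [0.34, 0.31, -0.89]), ([0.506, 0.514, 0.466], [0.49, 0.86, -0.11]), ([0.581, 0.254, 0.205], [0.84, 0.06, -0.54])]
```

```bash
cat > tr.py <<'E'
from ik import *
from h import cur,delta,load,cloud
beta=57
def pose(ft,w,beta=57):  # front inner tip (s,z), opening w
    b=np.radians(beta);n=np.array([np.cos(b),np.sin(b)]);return world(*(np.array(ft)+n*w/2)),Rb(beta)
def q_of(p,R,S=[[.4,.5,1.95,3.9,.4,-.6],[.4,.6,2.0,3.6,.6,-.4]]):
    return ik(p,R,S)
E
python3 - <<'E'
from tr import *
b=np.radians(57);a=np.array([np.sin(b),-np.cos(b)])
pr,R=pose([-.003,.113],.0835); pp=pr-(a[0]*F+a[1]*UP)*.09
e,qB=q_of(pp,R);print(e,qB.round(3));np.save('qB.npy',qB)
X=cloud(load('top0.npz'));print("box",X[185,170].round(3),X[185,130].round(3),X[130,140].round(3))
o,p,R0=cur();q0=o['qpos']
q1=np.array([.42,.15,1.85,.0,.45,.2]);q2=np.array([.42,.15,1.95,2.0,.45,-.3])
path=[]
for A,B,N in ((q0,q1,10),(q1,q2,14),(q2,qB,16)):
    for i in range(1,N+1):
        s=i/N; path.append(A+(B-A)*s)
path=np.array(path);np.save('path.npy',path)
pR=R0;pp_=p
for i,q in enumerate(path):
    x,r,wr=fk2(q,par)
    ang=np.degrees(np.linalg.norm(Ro.from_matrix(pR.T@r).as_rotvec()));
    print(i,x.round(3),r[:,0].round(2),"turn",ang.round(1),"step",np.linalg.norm(x-pp_).round(3)); pR=r;pp_=x
E
```

```text
2.6290081223123707e-12 [ 0.442  0.373  2.086  3.997  0.414 -0.603]
box [0.571 0.745 0.073] [0.537 0.757 0.292] [0.662 0.739 0.292]
0 [0.483 0.255 0.119] [ 0.52  0.04 -0.85] turn 0.9 step 0.017
1 [0.49  0.259 0.135] [ 0.53  0.06 -0.85] turn 1.0 step 0.017
2 [0.496 0.264 0.151] [ 0.53  0.07 -0.84] turn 1.1 step 0.018
3 [0.502 0.269 0.167] [ 0.54  0.09 -0.84] turn 1.2 step 0.018
4 [0.506 0.275 0.184] [ 0.55  0.11 -0.83] turn 1.4 step 0.018
5 [0.51  0.282 0.201] [ 0.56  0.14 -0.82] turn 1.6 step 0.019
6 [0.514 0.29  0.219] [ 0.56  0.16 -0.81] turn 1.8 step 0.02
7 [0.517 0.298 0.238] [ 0.57  0.19 -0.8 ] turn 2.0 step 0.021
8 [0.519 0.307 0.258] [ 0.58  0.22 -0.79] turn 2.2 step 0.022
9 [0.521 0.316 0.278] [ 0.58  0.26 -0.77] turn 2.4 step 0.023
10 [0.51  0.333 0.276] [ 0.55  0.32 -0.77] turn 6.4 step 0.02
11 [0.501 0.35  0.276] [ 0.53  0.37 -0.76] turn 6.4 step 0.019
12 [0.493 0.367 0.278] [ 0.51  0.43 -0.75] turn 6.4 step 0.019
13 [0.487 0.383 0.283] [ 0.49  0.48 -0.73] turn 6.4 step 0.018
14 [0.483 0.399 0.29 ] [ 0.48  0.53 -0.7 ] turn 6.4 step 0.017
15 [0.48  0.413 0.299] [ 0.48  0.57 
[... 837 characters left out ...]
ep 0.016
29 [0.576 0.403 0.365] [ 0.8   0.54 -0.25] turn 6.3 step 0.017
30 [0.584 0.39  0.354] [ 0.83  0.5  -0.26] turn 6.3 step 0.019
31 [0.591 0.377 0.341] [ 0.85  0.45 -0.28] turn 6.3 step 0.02
32 [0.596 0.362 0.327] [ 0.86  0.41 -0.3 ] turn 6.3 step 0.021
33 [0.6   0.347 0.312] [ 0.88  0.36 -0.32] turn 6.3 step 0.022
34 [0.602 0.331 0.295] [ 0.88  0.31 -0.35] turn 6.3 step 0.023
35 [0.603 0.315 0.277] [ 0.89  0.26 -0.39] turn 6.3 step 0.024
36 [0.601 0.299 0.258] [ 0.88  0.2  -0.42] turn 6.3 step 0.025
37 [0.597 0.284 0.238] [ 0.87  0.15 -0.46] turn 6.3 step 0.025
38 [0.592 0.269 0.218] [ 0.86  0.11 -0.5 ] turn 6.3 step 0.026
39 [0.584 0.254 0.197] [ 0.84  0.06 -0.54] turn 6.3 step 0.027
```

```bash
python3 - <<'E'
from tr import *
pp=fk2(np.load('qB.npy'),par)[0]
e,qC=q_of(pp+[0,0,.08],Rb(57));print(e,qC.round(3))
o,p,R0=cur();q0=o['qpos']
q1=np.array([.42,.15,1.85,.0,.45,.2]);q2=np.array([.42,.15,1.95,2.0,.45,-.3])
path=[q0]
for A,B,N in ((q0,q1,10),(q1,q2,10),(q2,qC,10)):
    for i in range(1,N+1): path.append(A+(B-A)*i/N)
path=np.array(path);np.save('path.npy',path)
# coarse rows every joint-sample; turns/row <=8.59 needed
for k in range(0,30,10):
    x0,r0,_=fk2(path[k],par)
    rows=[]
    for j in range(1,11):
        x,r,_=fk2(path[k+j],par); d,t=delta(x0,r0,x,r); rows.append((np.round(d,3).tolist(),np.round(t,0).tolist()))
    print(k);[print(r) for r in rows]
E
```

```text
0.05233170359268082 [ 0.41   0.225  2.051  4.13   0.293 -0.795]
0
([-0.009, 0.003, 0.014], [-0.0, -1.0, 1.0])
([-0.019, 0.007, 0.028], [-0.0, -1.0, 1.0])
([-0.029, 0.011, 0.042], [-1.0, -2.0, 2.0])
([-0.04, 0.016, 0.055], [-1.0, -3.0, 3.0])
([-0.052, 0.022, 0.068], [-1.0, -3.0, 4.0])
([-0.065, 0.028, 0.081], [-2.0, -4.0, 5.0])
([-0.078, 0.036, 0.093], [-3.0, -5.0, 7.0])
([-0.093, 0.044, 0.106], [-3.0, -6.0, 9.0])
([-0.108, 0.052, 0.118], [-4.0, -7.0, 10.0])
([-0.125, 0.062, 0.131], [-5.0, -8.0, 12.0])
10
([0.0, 0.026, -0.01], [7.0, 1.0, 5.0])
([-0.002, 0.052, -0.014], [15.0, 3.0, 9.0])
([-0.006, 0.077, -0.014], [23.0, 3.0, 14.0])
([-0.012, 0.1, -0.009], [30.0, 4.0, 19.0])
([-0.02, 0.119, 0.001], [38.0, 4.0, 23.0])
([-0.027, 0.134, 0.014], [46.0, 4.0, 27.0])
([-0.036, 0.145, 0.03], [54.0, 4.0, 31.0])
([-0.044, 0.151, 0.049], [62.0, 3.0, 35.0])
([-0.052, 0.151, 0.069], [70.0, 3.0, 38.0])
([-0.058, 0.146, 0.088], [78.0, 1.0, 42.0])
20
([0.0, 0.014, 0.019], [9.0, -3.0, 4.0])
([-0.002, 0.024, 0.042], [17.0, -6.0, 7.0])
([-0.006, 0.028, 0.068], [26.0, -9.0, 10.0])
([-0.011, 0.027, 0.095], [35.0, -13.0, 13.0])
([-0.018, 0.02, 0.122], [43.0, -16.0, 16.0])
([-0.027, 0.007, 0.147], [52.0, -20.0, 19.0])
([-0.036, -0.011, 0.171], [61.0, -24.0, 21.0])
([-0.045, -0.033, 0.19], [70.0, -28.0, 23.0])
([-0.055, -0.058, 0.206], [79.0, -32.0, 25.0])
([-0.064, -0.085, 0.218], [87.0, -35.0, 26.0])
```

Emit:
move_arm --deltas '[{"dp": [-0.019,0.007,0.028],"turn": [0,-1,1]},{"dp": [-0.04,0.016,0.055],"turn": [-1,-3,3]},{"dp": [-0.065,0.028,0.081],"turn": [-2,-4,5]},{"dp": [-0.093,0.044,0.106],"turn": [-3,-6,9]},{"dp": [-0.125,0.062,0.131],"turn": [-5,-8,12]},{"dp": [-0.125,0.062,0.131],"turn": [-5,-8,12]},{"dp": [-0.125,0.062,0.131],"turn": [-5,-8,12]}]'

```text
time: 4.6
tool_pos: [0.5234, 0.3167, 0.2783]
tool_rot: [0.192, 0.877, 0.41]
contact_force: [-0.5, -1.0, -0.8]
opening: 0.0917
```

```bash
python3 log.py; cat > seg.py <<'E'
from tr import *
def seg(B,N,k0=0):
    o,p,R0=cur();q0=o['qpos'];B=np.array(B)
    x0,r0=p,R0
    for k in range(0,N,10):
        print("call",k)
        for j in range(k+1,min(k+10,N)+1):
            x,r,_=fk2(q0+(B-q0)*j/N,par);d,t=delta(x0,r0,x,r);print(np.round(d,3).tolist(),np.round(t,1).tolist())
        x0,r0=x,r
E
python3 -c "
from seg import *
seg([.42,.15,1.95,2.0,.45,-.3],14)"
```

```text
4.6 [0.424, 0.155, 1.845, -0.02, 0.448, 0.221] [0.5234, 0.3167, 0.2783] qvel 0.049
call 0
[0.0, 0.018, -0.008] [5.3, 1.1, 3.4]
[-0.001, 0.037, -0.013] [10.7, 2.1, 6.8]
[-0.003, 0.056, -0.016] [16.1, 2.9, 10.1]
[-0.006, 0.073, -0.016] [21.6, 3.6, 13.4]
[-0.01, 0.09, -0.014] [27.0, 4.1, 16.7]
[-0.015, 0.106, -0.009] [32.6, 4.5, 19.9]
[-0.021, 0.119, -0.002] [38.1, 4.7, 23.0]
[-0.026, 0.131, 0.008] [43.7, 4.8, 26.1]
[-0.032, 0.14, 0.018] [49.4, 4.6, 29.0]
[-0.038, 0.147, 0.031] [55.1, 4.4, 31.9]
call 10
[-0.001, 0.015, 0.003] [5.5, -0.5, 3.2]
[-0.003, 0.029, 0.008] [11.0, -1.2, 6.3]
[-0.005, 0.042, 0.016] [16.5, -2.1, 9.4]
[-0.009, 0.053, 0.026] [22.0, -3.1, 12.5]
```

Emit:
move_arm --deltas '[{"dp": [0,0.018,-0.008],"turn": [5.3,1.1,3.4]},{"dp": [-0.001,0.037,-0.013],"turn": [10.7,2.1,6.8]},{"dp": [-0.003,0.056,-0.016],"turn": [16,3,10]},{"dp": [-0.006,0.073,-0.016],"turn": [21.6,3.6,13.4]},{"dp": [-0.01,0.09,-0.014],"turn": [27,4,16.7]},{"dp": [-0.015,0.106,-0.009],"turn": [32.6,4.5,20]},{"dp": [-0.021,0.119,-0.002],"turn": [38,4.7,23]},{"dp": [-0.026,0.131,0.008],"turn": [43.7,4.8,26]},{"dp": [-0.032,0.14,0.018],"turn": [49.4,4.6,29]},{"dp": [-0.038,0.147,0.031],"turn": [55,4.4,32]}]'

```text
time: 5.6
tool_pos: [0.487, 0.4515, 0.3406]
tool_rot: [1.532, 0.514, 0.938]
contact_force: [-0.5, -0.1, 0.9]
opening: 0.0917
```

```bash
python3 log.py; python3 -c "
from seg import *
pp=fk2(np.load('qB.npy'),par)[0]
e,qC=q_of(pp+[0,0,.06],Rb(66));print(e,qC.round(3))
np.save('qC.npy',qC)
q=cur()[0]['qpos']
m=q+(qC-q)*.45
seg(qC,20)"
```

```text
5.6 [0.42, 0.158, 1.923, 1.433, 0.45, -0.159] [0.487, 0.4515, 0.3406] qvel 1.452
4.530458814805353e-11 [ 0.466  0.312  2.12   3.894  0.539 -0.509]
call 0
[0.003, 0.007, -0.001] [5.7, 0.1, 2.2]
[0.005, 0.014, 0.0] [11.4, -0.0, 4.4]
[0.007, 0.02, 0.003] [17.1, -0.3, 6.6]
[0.008, 0.026, 0.008] [22.8, -0.7, 8.7]
[0.009, 0.03, 0.015] [28.5, -1.3, 10.9]
[0.009, 0.033, 0.024] [34.2, -2.1, 13.0]
[0.009, 0.035, 0.034] [39.8, -3.0, 15.1]
[0.008, 0.034, 0.046] [45.5, -4.2, 17.2]
[0.006, 0.032, 0.058] [51.1, -5.5, 19.2]
[0.004, 0.028, 0.072] [56.6, -7.1, 21.3]
call 10
[-0.0, 0.009, 0.013] [5.4, -1.6, 2.5]
[-0.001, 0.017, 0.028] [10.6, -3.3, 5.1]
[-0.004, 0.025, 0.044] [15.9, -5.1, 7.7]
[-0.007, 0.031, 0.062] [21.0, -7.1, 10.4]
[-0.012, 0.036, 0.082] [26.1, -9.2, 13.2]
[-0.018, 0.039, 0.103] [31.1, -11.4, 16.0]
[-0.026, 0.041, 0.125] [36.0, -13.8, 18.8]
[-0.034, 0.04, 0.148] [40.9, -16.3, 21.8]
[-0.045, 0.038, 0.171] [45.7, -18.9, 24.7]
[-0.056, 0.034, 0.194] [50.4, -21.7, 27.8]
```

Emit:
move_arm --deltas '[{"dp": [0.003,0.007,-0.001],"turn": [5.7,0,2.2]},{"dp": [0.005,0.014,0],"turn": [11.4,0,4.4]},{"dp": [0.007,0.02,0.003],"turn": [17,-0.3,6.6]},{"dp": [0.008,0.026,0.008],"turn": [22.8,-0.7,8.7]},{"dp": [0.009,0.03,0.015],"turn": [28.5,-1.3,11]},{"dp": [0.009,0.033,0.024],"turn": [34,-2,13]},{"dp": [0.009,0.035,0.034],"turn": [40,-3,15]},{"dp": [0.008,0.034,0.046],"turn": [45.5,-4,17]},{"dp": [0.006,0.032,0.058],"turn": [51,-5.5,19]},{"dp": [0.004,0.028,0.072],"turn": [56.6,-7,21]}]'

```text
time: 6.6
tool_pos: [0.5554, 0.4241, 0.3648]
tool_rot: [2.432, 0.239, 0.671]
contact_force: [-0.3, 0.1, 0.6]
opening: 0.0912
```

```bash
python3 log.py; python3 -c "
from seg import *
seg(np.load('qC.npy'),10)"
```

```text
6.6 [0.44, 0.233, 2.02, 2.646, 0.488, -0.32] [0.5554, 0.4241, 0.3648] qvel 1.167
call 0
[-0.0, 0.009, 0.012] [5.4, -1.5, 2.5]
[-0.001, 0.017, 0.027] [10.7, -3.1, 5.1]
[-0.003, 0.024, 0.043] [16.0, -4.9, 7.7]
[-0.007, 0.031, 0.061] [21.1, -6.8, 10.4]
[-0.011, 0.036, 0.081] [26.2, -8.9, 13.2]
[-0.017, 0.039, 0.102] [31.3, -11.1, 16.0]
[-0.025, 0.04, 0.124] [36.2, -13.5, 18.9]
[-0.034, 0.04, 0.146] [41.1, -16.0, 21.9]
[-0.044, 0.038, 0.17] [45.8, -18.6, 24.9]
[-0.056, 0.033, 0.193] [50.5, -21.4, 28.0]
```

Emit:
move_arm --deltas '[{"dp": [0,0.009,0.012],"turn": [5.4,-1.5,2.5]},{"dp": [-0.001,0.017,0.027],"turn": [10.7,-3,5]},{"dp": [-0.003,0.024,0.043],"turn": [16,-5,7.7]},{"dp": [-0.007,0.031,0.061],"turn": [21,-6.8,10.4]},{"dp": [-0.011,0.036,0.081],"turn": [26,-9,13]},{"dp": [-0.017,0.039,0.102],"turn": [31,-11,16]},{"dp": [-0.025,0.04,0.124],"turn": [36,-13.5,19]},{"dp": [-0.034,0.04,0.146],"turn": [41,-16,22]},{"dp": [-0.044,0.038,0.17],"turn": [46,-18.6,25]},{"dp": [-0.056,0.033,0.193],"turn": [50.5,-21.4,28]}]'

```text
time: 7.6
tool_pos: [0.5836, 0.2536, 0.2565]
tool_rot: [3.141, 0.42, 0.07]
contact_force: [0.1, -0.9, -0.1]
opening: 0.092
```

```bash
python3 log.py; python3 fit.py; python3 -c "
from seg import *
o,p,R=cur()
pp=fk2(np.load('qB.npy'),par)[0]
print(R.round(3).tolist());print(delta(p,R,pp,Rb(57)),pp)"
```

```text
7.6 [0.466, 0.312, 2.121, 3.895, 0.54, -0.51] [0.5836, 0.2536, 0.2565] qvel 1.254
[0.5062, 0.3797, 0.2229, 0.3181, 0.0764, -0.0, 0.0465, 0.0] [[-0.01, 0.03, 0.03], [0.03, -0.11, -0.05], [-0.0, 0.0, -0.01], [0.01, 0.02, 0.02], [0.0, 0.01, 0.01], [-0.01, -0.0, -0.01], [-0.0, 0.01, 0.0], [-0.0, 0.02, 0.0], [-0.01, 0.01, 0.0], [-0.01, 0.01, -0.0]]
[[0.911, 0.071, -0.407], [0.064, -0.998, -0.029], [-0.408, 0.001, -0.913]]
([0.0245, -0.0004, 0.0542], [0.01, -8.95, -0.06]) [0.5838618  0.25401102 0.19699328]
```

Emit:
move_arm --deltas '[{"dp": [0.008,0,0.018],"turn": [0,-3,0]},{"dp": [0.016,0,0.036],"turn": [0,-6,0]},{"dp": [0.0245,0,0.054],"turn": [0,-9,0]},{"dp": [0.0245,0,0.054],"turn": [0,-9,0]},{"dp": [0.0245,0,0.054],"turn": [0,-9,0]}]' --hand 0.0835

```text
time: 8.1
tool_pos: [0.5847, 0.2543, 0.1984]
tool_rot: [3.138, 0.573, 0.072]
contact_force: [-0.8, 0.3, -0.3]
opening: 0.0834
```

```bash
python3 log.py; cat > look.py <<'E'
import sys
from h import *
from cell import robot
tag=sys.argv[1]; x0,x1,y0,y1=map(int,sys.argv[3:7]); n=sys.argv[2]
i=robot.camera_info(n); p,d=robot.read_camera(n)
np.savez(f"{n}{tag}.npz",p=p,d=d,**i)
c=p[y0:y1,x0:x1,::-1]; f=min(800/c.shape[1],600/c.shape[0])
cv2.imwrite(f"pics/{n}{tag}.png",cv2.resize(c,None,fx=f,fy=f,interpolation=cv2.INTER_CUBIC))
E
python3 look.py 2 side 230 390 130 250
python3 - <<'E'
from tr import *
o,p,R=cur()
print(o['opening'])
pr,Rr=pose([-.003,.113],.0835)
print(delta(p,R,pr,Rr))
z=load('side2.npz');X=cloud(z);Q=(X-p)@R
m=(abs(Q[...,0])<.05)&(abs(Q[...,1])<.02)&(abs(Q[...,2])<.09)&(z['d']>0)
P=Q[m]
for sg in (1,-1):
    t=P[(P[:,2]*sg>0)&(P[:,0]>-.03)];print(sg,t.min(0).round(3),t.max(0).round(3),len(t))
# carton face now
m=(X[...,0]>.62)&(X[...,0]<.69)&(X[...,1]>.21)&(X[...,1]<.31)&(X[...,2]>.18)&(X[...,2]<.2);print(X[m].min(0),X[m].max(0))
E
```

```text
8.1 [0.442, 0.372, 2.085, 3.996, 0.414, -0.607] [0.5847, 0.2543, 0.1984] qvel 0.01
0.08313822433912273
([0.0902, 0.0004, 0.0022], [0.2, -0.19, 0.05])
1 [-0.03  -0.013  0.04 ] [0.    0.012 0.058] 93
-1 [-0.029 -0.016 -0.06 ] [ 0.05   0.016 -0.02 ] 83
[0.63430679 0.21829809 0.18005814] [0.66653182 0.29539255 0.19371193]
```

View pics/side2.png

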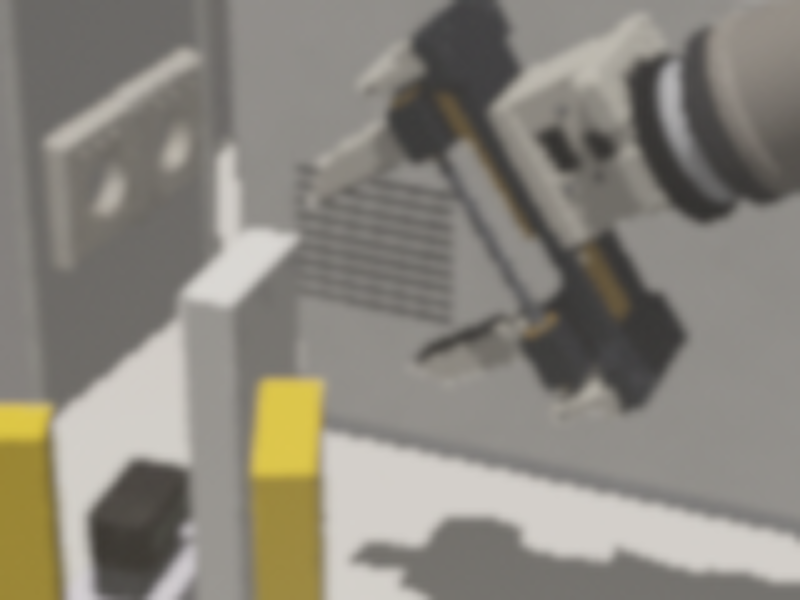

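Emit:
move_arm --deltas '[{"dp": [0.015,0,0]},{"dp": [0.03,0,0.001]},{"dp": [0.045,0,0.001]},{"dp": [0.06,0,0.002]},{"dp": [0.07,0,0.002]},{"dp": [0.08,0,0.002]},{"dp": [0.085,0,0.002]},{"dp": [0.085,0,0.002]},{"dp": [0.085,0,0.002]}]'

```text
invalid input
```

```bash
python3 look.py 3 side 220 340 140 230;python3 log.py
cat > rel.py <<'E'
import sys
from tr import *
def tool_sz(p,R,w):
    # front/rear inner tips in (s,z)
    d=p-P0
    c=np.array([d@F,d[2]]); nz=-R[:,2]; n=np.array([nz@F,nz[2]])
    return c-n*w/2, c+n*w/2, np.degrees(np.arctan2(R[:,0]@F,-R[2,0]))
if __name__=="__main__":
    o,p,R=cur();w=o['opening'];f,r,b=tool_sz(p,R,w)
    print("t",o['time'],"front",(f*1000).round(1),"rear",(r*1000).round(1),"beta",b.round(2),"w",round(w*1000,1),"lat",((p-P0)@np.array([-F[1],F[0],0])*1000).round(1),"force",o['contact_force'].round(1))
E
python3 rel.py
```

```text
8.2 [0.442, 0.372, 2.085, 3.996, 0.414, -0.607] [0.5847, 0.2545, 0.1989] qvel 0.004
t 8.2 front [-77.4 163.9] rear [-32.3 233.9] beta 57.2 w 83.3 lat 0.4 force [-0.2 -0.9  0.3]
```

View pics/side3.png

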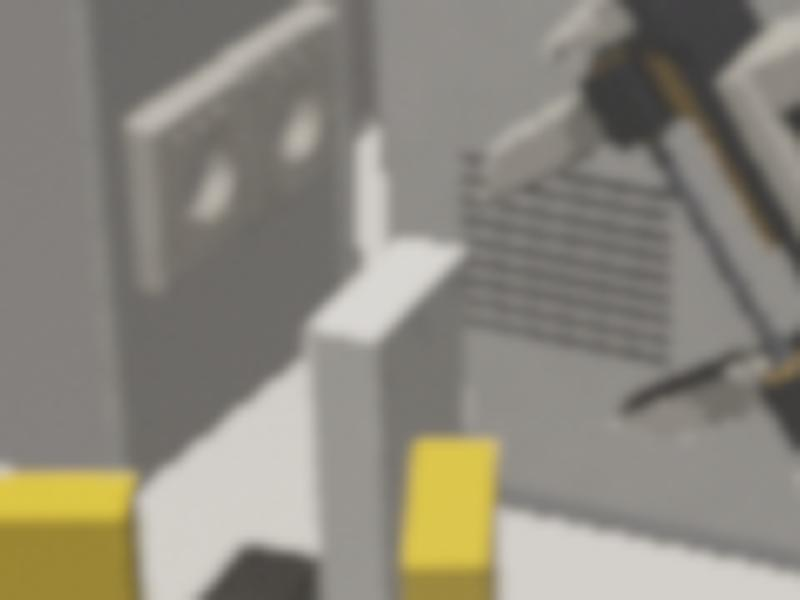

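Emit:
move_arm --deltas '[{"dp": [0.015,0,0],"turn": [0,0,0]},{"dp": [0.03,0,0.001],"turn": [0,0,0]},{"dp": [0.045,0,0.001],"turn": [0,0,0]},{"dp": [0.06,0,0.002],"turn": [0,0,0]},{"dp": [0.07,0,0.002],"turn": [0,0,0]},{"dp": [0.08,0,0.002],"turn": [0,0,0]},{"dp": [0.085,0,0.002],"turn": [0,0,0]},{"dp": [0.085,0,0.002],"turn": [0,0,0]},{"dp": [0.085,0,0.002],"turn": [0,0,0]}]'

```text
time: 9.1
tool_pos: [0.6548, 0.2596, 0.1506]
tool_rot: [3.139, 0.574, 0.073]
contact_force: [-0.1, -0.7, -0.8]
opening: 0.0835
```

```bash
python3 look.py 3 side 220 340 140 230;python3 rel.py;python3 look.py 3 top 290 410 90 180
```

```text
t 9.15 front [ -7.3 115.5] rear [ 38.1 185.8] beta 57.14 w 83.7 lat 0.6 force [-0.6 -0.2  0.4]
```

View pics/side3.png

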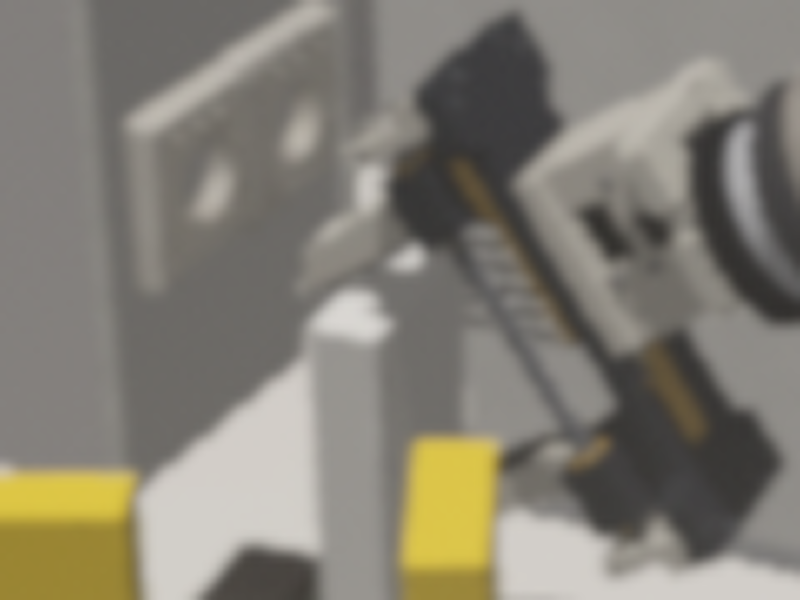

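View pics/top3.png

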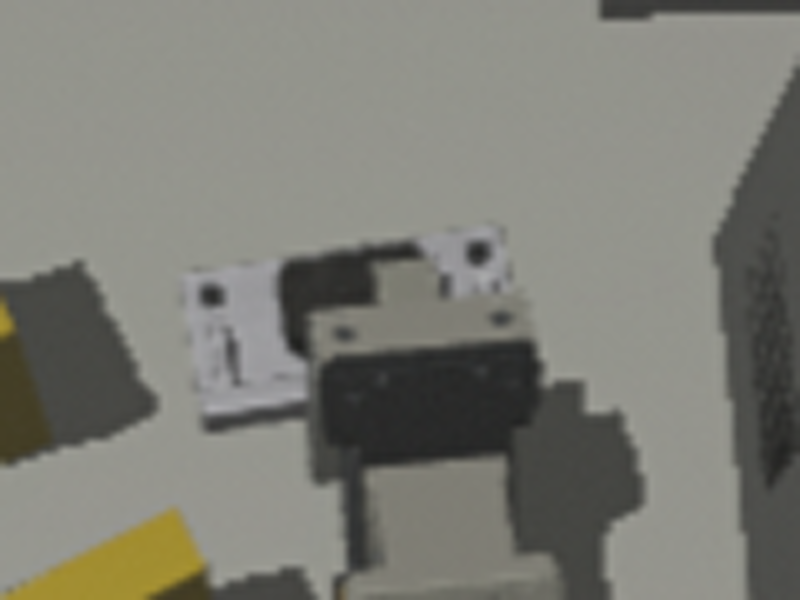

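Emit:
move_arm --deltas '[{"dp": [0.002,0,0],"turn": [0,0,0]},{"dp": [0.004,0,0],"turn": [0,0,0]},{"dp": [0.004,0,0],"turn": [0,0,0]},{"dp": [0.002,0,0.001],"turn": [0,0,0]},{"dp": [0,0,0.0025],"turn": [0,0,0]},{"dp": [-0.002,0,0.004],"turn": [0,0,0]},{"dp": [-0.004,0,0.005],"turn": [0,0,0]},{"dp": [-0.006,0,0.0065],"turn": [0,0,0]},{"dp": [-0.007,0,0.0075],"turn": [0,0,0]},{"dp": [-0.007,0,0.0075],"turn": [0,0,0]}]'

```text
time: 10.2
tool_pos: [0.6454, 0.2589, 0.1487]
tool_rot: [3.139, 0.572, 0.073]
contact_force: [0.8, 0.0, 2.0]
opening: 0.0837
```

```bash
python3 look.py 4 side 220 340 140 260;python3 rel.py
```

```text
t 10.25 front [-16.4 113.8] rear [ 28.5 183.5] beta 57.21 w 82.9 lat 0.5 force [1.  0.1 3.1]
```

View pics/side4.png

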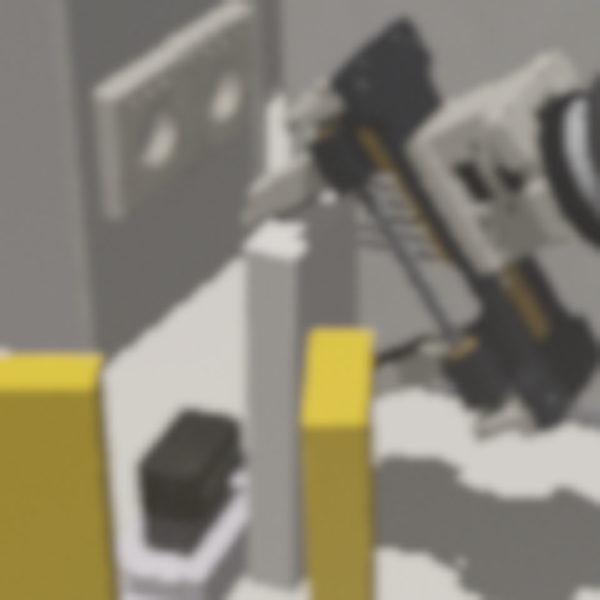

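```bash
cat > tilt.py <<'E'
import sys
from tr import *
def tilt(f,plot=False):
    z=load(f);X=cloud(z);D=X-P0
    s=D@F; l=D@np.array([-F[1],F[0],0]); h=X[...,2]
    # left side face: lateral ~ +0.0375
    m=(abs(l-.0375)<.006)&(h>.01)&(h<.2)&(s>-.21)&(s<.06)&(z['d']>0)
    hsv=cv2.cvtColor(z['p'],cv2.COLOR_RGB2HSV); m&=hsv[...,1]<60
    k,lab,st,_=cv2.connectedComponentsWithStats(m.astype(np.uint8)); i=1+np.argmax(st[1:,4]); m=lab==i
    P=np.stack([s[m],h[m]],1)*1000
    r=cv2.minAreaRect(P.astype(np.float32)); 
    v=np.linalg.svd(P-P.mean(0),full_matrices=False)[2][0]; v*=np.sign(v[1])
    return np.degrees(np.arctan2(-v[0],v[1])).round(2),P.mean(0).round(1),np.round(r[1],1),round(r[2],1),len(P)
import cv2
if __name__=="__main__":
    for f in sys.argv[1:]: print(f,tilt(f))
E
python3 tilt.py side0.npz side3.npz side4.npz
```

```text
side0.npz (np.float64(1.35), array([ 11.4, 101.6]), array([ 42.4, 183. ]), 1.2, 670)
side3.npz (np.float64(1.13), array([ 11.5, 101.5]), array([ 41.1, 182.8]), 0.9, 660)
side4.npz (np.float64(1.79), array([  7.1, 105.9]), array([ 28.1, 184.6]), 2.4, 645)
```

```bash
cat >> tilt.py <<'E'
def prof(f):
    z=load(f);X=cloud(z);D=X-P0
    s=D@F; l=D@np.array([-F[1],F[0],0]); h=X[...,2]
    hsv=cv2.cvtColor(z['p'],cv2.COLOR_RGB2HSV)
    m=(abs(l-.0375)<.005)&(s>-.1)&(s<.031)&(z['d']>0)&(hsv[...,1]<60)
    for a in np.arange(.01,.19,.03):
        t=s[m&(h>a)&(h<a+.03)]*1000
        if len(t)>5: print(f,round(a,2),len(t),np.percentile(t,[3,50,97]).round(1))
E
python3 -c "
from tilt import *
prof('side3.npz');prof('side4.npz')"
```

```text
side3.npz 0.01 97 [-0.5 13.1 27.9]
side3.npz 0.04 83 [-1.7 12.3 22.8]
side3.npz 0.07 97 [-1.9 10.8 24. ]
side3.npz 0.1 112 [-96.3   6.2  21.8]
side3.npz 0.13 175 [-96.2   0.5  22.6]
side3.npz 0.16 103 [-2.6 11.1 23. ]
side4.npz 0.01 90 [-1.9 10.7 28.8]
side4.npz 0.04 79 [-3.3  9.6 19.8]
side4.npz 0.07 90 [-4.5  7.7 21.3]
side4.npz 0.1 113 [-98.3   6.4  19.8]
side4.npz 0.13 169 [-98.6  -2.8  18. ]
side4.npz 0.16 107 [-8.2  4.1 17.4]
```

Emit:
move_arm --deltas '[{"dp": [0,0,-0.001],"turn": [0,0,0]},{"dp": [0,0,-0.002],"turn": [0,0,0]},{"dp": [0,0,-0.003],"turn": [0,0,0]}]' --hand 0.0775

```text
time: 10.55
tool_pos: [0.6472, 0.259, 0.1512]
tool_rot: [3.139, 0.572, 0.073]
contact_force: [0.4, 0.6, 3.7]
opening: 0.0775
```

Emit:
move_arm --deltas '[{"dp": [0,0,-0.001],"turn": [0,0,0]},{"dp": [0,0,-0.002],"turn": [0,0,0]},{"dp": [0,0,-0.003],"turn": [0,0,0]},{"dp": [0,0,-0.003],"turn": [0,0,0]}]' --hand 0.0715

```text
time: 10.95
tool_pos: [0.6487, 0.2591, 0.1535]
tool_rot: [3.139, 0.573, 0.073]
contact_force: [1.8, 0.1, 5.7]
opening: 0.0717
```

```bash
python3 rel.py
```

```text
t 10.95 front [-10.1 123.4] rear [ 28.7 183.7] beta 57.19 w 71.7 lat 0.5 force [1.8 0.1 5.7]
```

```bash
python3 look.py 5 side 220 340 140 260;python3 rel.py; python3 -c "
from tilt import *
prof('side5.npz')"
```

```text
t 11.0 front [ -9.9 123.7] rear [ 28.5 183.4] beta 57.2 w 71.0 lat 0.5 force [0.5 0.  5.4]
side5.npz 0.01 95 [-2.8 12.5 28.2]
side5.npz 0.04 84 [-2.   9.2 20. ]
side5.npz 0.07 90 [-4.4  7.7 20.9]
side5.npz 0.1 114 [-96.7   5.6  19.7]
side5.npz 0.13 167 [-98.5  -2.3  17.9]
side5.npz 0.16 125 [-89.7   2.2  17.2]
```

View pics/side5.png

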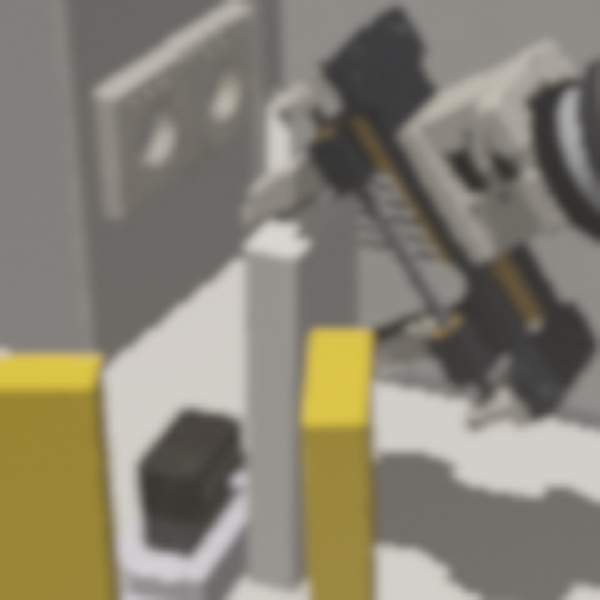

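Emit:
move_arm --deltas '[{"dp": [-0.001,0,-0.001],"turn": [0,0,0]},{"dp": [-0.002,0,-0.001],"turn": [0,0,0]},{"dp": [-0.003,0,-0.001],"turn": [0,0,0]},{"dp": [-0.004,0,-0.0005],"turn": [0,0,0]},{"dp": [-0.005,0,0],"turn": [0,0,0]},{"dp": [-0.006,0,0.0005],"turn": [0,0,0]},{"dp": [-0.007,0,0.0012],"turn": [0,0,0]},{"dp": [-0.007,0,0.0012],"turn": [0,0,0]}]' --hand 0.066

```text
time: 11.8
tool_pos: [0.6421, 0.2587, 0.1564]
tool_rot: [3.139, 0.572, 0.073]
contact_force: [0.4, 0.5, 5.3]
opening: 0.0661
```

```bash
python3 look.py 6 side 220 340 140 260;python3 rel.py; python3 -c "
from tilt import *
prof('side6.npz')"
```

```text
t 11.85 front [-15.2 128.6] rear [ 20.7 184.3] beta 57.21 w 66.3 lat 0.5 force [-0.5  0.6  6.7]
side6.npz 0.01 98 [-3.4 12.2 29.2]
side6.npz 0.04 86 [-4.7  8.3 20.4]
side6.npz 0.07 83 [-5.7  4.9 16.4]
side6.npz 0.1 80 [-7.7  2.9 15.1]
side6.npz 0.13 127 [-96.7  -3.   13.5]
side6.npz 0.16 143 [-97.   -8.    9.4]
```

View pics/side6.png

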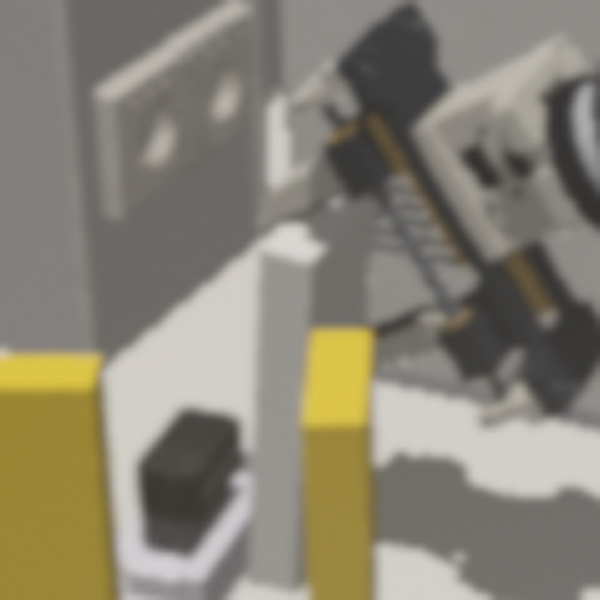

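Emit:
move_arm --deltas '[{"dp": [-0.001,0,-0.001],"turn": [0,0,0]},{"dp": [-0.002,0,-0.002],"turn": [0,0,0]},{"dp": [-0.003,0,-0.002],"turn": [0,0,0]},{"dp": [-0.004,0,-0.0015],"turn": [0,0,0]},{"dp": [-0.005,0,-0.001],"turn": [0,0,0]},{"dp": [-0.006,0,-0.0005],"turn": [0,0,0]},{"dp": [-0.007,0,0],"turn": [0,0,0]},{"dp": [-0.008,0,0.0003],"turn": [0,0,0]},{"dp": [-0.008,0,0.0003],"turn": [0,0,0]}]' --hand 0.061

```text
time: 12.75
tool_pos: [0.6345, 0.2581, 0.1592]
tool_rot: [3.139, 0.575, 0.073]
contact_force: [0.1, 0.1, 0.6]
opening: 0.0611
```

```bash
python3 look.py 7 side 220 340 140 260;python3 rel.py; python3 -c "
from tilt import *
prof('side7.npz')"
```

```text
t 12.8 front [-21.5 133.6] rear [ 11.7 184.9] beta 57.05 w 61.1 lat 0.4 force [-0.2  0.3 -0.1]
side7.npz 0.01 92 [-4.2 11.2 28.3]
side7.npz 0.04 85 [-6.7  5.8 17.3]
side7.npz 0.07 76 [-5.6  2.9 13.2]
side7.npz 0.1 63 [-6.8  1.4  9.6]
side7.npz 0.13 87 [-98.7  -5.4   5.5]
side7.npz 0.16 147 [-99.  -15.4   1.5]
```

View pics/side7.png

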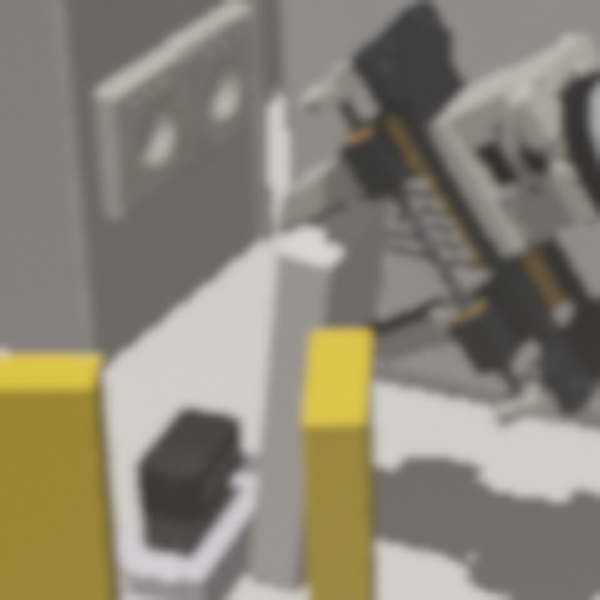

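```bash
cat > low.py <<'E'
from tr import *
def tgt(th,rho,w,beta=57.,piv=-.001,gap=0):
    t=np.radians(th); f=np.array([piv-rho*np.sin(t)-gap*np.cos(t),rho*np.cos(t)-gap*np.sin(t)])
    return pose(f,w,beta)
def rows(lst):
    o,p,R=cur()
    for a in lst:
        x,r=tgt(*a); d,t=delta(p,R,x,r); print(a,np.round(d,4).tolist(),np.round(t,1).tolist())
E
python3 -c "
from low import *
rows([(8+i,134+i,.061e0,57.1) if 0 else (8+i,(134+i)/1000,.061,57.1) for i in range(0,11)])"
```

```text
(8, 0.134, 0.061, 57.1) [0.002, 0.0004, -0.0002] [0.2, 0.0, 0.0]
(9, 0.135, 0.061, 57.1) [-0.0004, 0.0004, 0.0006] [0.2, 0.0, 0.0]
(10, 0.136, 0.061, 57.1) [-0.0028, 0.0004, 0.0015] [0.2, 0.0, 0.0]
(11, 0.137, 0.061, 57.1) [-0.0052, 0.0004, 0.0024] [0.2, 0.0, 0.0]
(12, 0.138, 0.061, 57.1) [-0.0076, 0.0004, 0.0033] [0.2, 0.0, 0.0]
(13, 0.139, 0.061, 57.1) [-0.0101, 0.0004, 0.0044] [0.2, 0.0, 0.0]
(14, 0.14, 0.061, 57.1) [-0.0125, 0.0004, 0.0054] [0.2, 0.0, 0.0]
(15, 0.141, 0.061, 57.1) [-0.0149, 0.0004, 0.0066] [0.2, 0.0, 0.0]
(16, 0.142, 0.061, 57.1) [-0.0172, 0.0004, 0.0078] [0.2, 0.0, 0.0]
(17, 0.143, 0.061, 57.1) [-0.0196, 0.0004, 0.009] [0.2, 0.0, 0.0]
(18, 0.144, 0.061, 57.1) [-0.022, 0.0004, 0.0103] [0.2, 0.0, 0.0]
```

Emit:
move_arm --deltas '[{"dp": [0.001,0,0.001],"turn": [0,0,0]},{"dp": [-0.0004,0,0.002],"turn": [0,0,0]},{"dp": [-0.0015,0,0.0025],"turn": [0,0,0]},{"dp": [-0.003,0,0.003],"turn": [0,0,0]},{"dp": [-0.004,0,0.0035],"turn": [0,0,0]},{"dp": [-0.005,0,0.004],"turn": [0,0,0]},{"dp": [-0.0065,0,0.0045],"turn": [0,0,0]},{"dp": [-0.0075,0,0.005],"turn": [0,0,0]},{"dp": [-0.0085,0,0.0055],"turn": [0,0,0]},{"dp": [-0.01,0,0.006],"turn": [0,0,0]}]' --hand 0.058

```text
time: 13.8
tool_pos: [0.6231, 0.2572, 0.1599]
tool_rot: [3.139, 0.574, 0.073]
contact_force: [-0.5, 0.0, 1.1]
opening: 0.0577
```

```bash
python3 look.py 8 side 220 340 140 260;python3 rel.py; python3 -c "
from tilt import *
prof('side8.npz')
from low import *
rows([(13+1.5*i,(139+i)/1000,.058,57.1) for i in range(0,11)])"
```

```text
t 13.85 front [-32.8 135. ] rear [ -1.2 183.7] beta 57.0 w 58.1 lat 0.4 force [-0.  -0.1  0.8]
side8.npz 0.01 102 [-6.5 10.  28.3]
side8.npz 0.04 65 [-7.2  3.2 14.9]
side8.npz 0.07 56 [-6.6 -0.1  8.3]
side8.npz 0.1 35 [-6.4 -3.1  3.9]
side8.npz 0.13 38 [-17.   -7.7  -2.4]
side8.npz 0.16 115 [-98.8 -23.1  -8.5]
(13.0, 0.139, 0.058, 57.1) [0.0001, 0.0004, -0.0006] [0.2, 0.1, 0.1]
(14.5, 0.14, 0.058, 57.1) [-0.0031, 0.0004, 0.0013] [0.2, 0.1, 0.1]
(16.0, 0.141, 0.058, 57.1) [-0.0063, 0.0004, 0.0034] [0.2, 0.1, 0.1]
(17.5, 0.142, 0.058, 57.1) [-0.0094, 0.0004, 0.0056] [0.2, 0.1, 0.1]
(19.0, 0.143, 0.058, 57.1) [-0.0125, 0.0004, 0.0079] [0.2, 0.1, 0.1]
(20.5, 0.144, 0.058, 57.1) [-0.0156, 0.0003, 0.0103] [0.2, 0.1, 0.1]
(22.0, 0.145, 0.058, 57.1) [-0.0186, 0.0003, 0.0128] [0.2, 0.1, 0.1]
(23.5, 0.146, 0.058, 57.1) [-0.0216, 0.0003, 0.0153] [0.2, 0.1, 0.1]
(25.0, 0.147, 0.058, 57.1) [-0.0245, 0.0003, 0.018] [0.2, 0.1, 0.1]
(26.5, 0.148, 0.058, 57.1) [-0.0274, 0.0003, 0.0208] [0.2, 0.1, 0.1]
(28.0, 0.149, 0.058, 57.1) [-0.0302, 0.0003, 0.0237] [0.2, 0.1, 0.1]
```

View pics/side8.png

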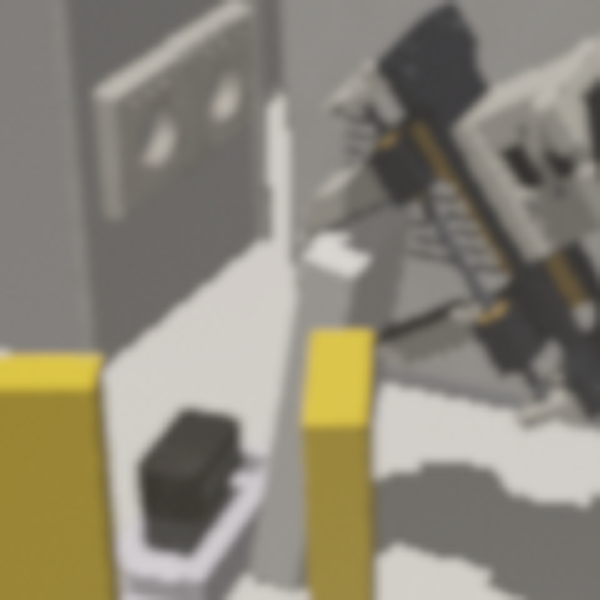

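Emit:
move_arm --deltas '[{"dp": [-0.0015,0,0.0005],"turn": [0,0,0]},{"dp": [-0.003,0,0.0013],"turn": [0,0,0]},{"dp": [-0.005,0,0.0024],"turn": [0,0,0]},{"dp": [-0.007,0,0.004],"turn": [0,0,0]},{"dp": [-0.0095,0,0.0056],"turn": [0,0,0]},{"dp": [-0.0125,0,0.008],"turn": [0,0,0]},{"dp": [-0.0155,0,0.0103],"turn": [0,0,0]},{"dp": [-0.0186,0,0.0128],"turn": [0,0,0]},{"dp": [-0.0216,0,0.0153],"turn": [0,0,0]},{"dp": [-0.0245,0,0.018],"turn": [0,0,0]}]'

```text
time: 14.85
tool_pos: [0.5927, 0.255, 0.1584]
tool_rot: [3.139, 0.574, 0.073]
contact_force: [-0.1, -0.2, -0.6]
opening: 0.0579
```

```bash
python3 look.py 9 side 220 340 140 260;python3 rel.py; python3 -c "
from low import *
rows([(25+1.5*i,(147+1.3*i)/1000,.058,57.1) for i in range(0,11)])"
```

```text
t 14.9 front [-63.2 133.7] rear [-31.8 182.3] beta 57.07 w 57.9 lat 0.3 force [-1.5 -0.3 -0.3]
(25.0, 0.147, 0.058, 57.1) [0.0003, 0.0003, 0.0003] [0.2, 0.0, 0.1]
(26.5, 0.14830000000000002, 0.058, 57.1) [-0.0028, 0.0003, 0.0029] [0.2, 0.0, 0.1]
(28.0, 0.14959999999999998, 0.058, 57.1) [-0.0059, 0.0003, 0.0056] [0.2, 0.0, 0.1]
(29.5, 0.1509, 0.058, 57.1) [-0.0089, 0.0003, 0.0085] [0.2, 0.0, 0.1]
(31.0, 0.1522, 0.058, 57.1) [-0.0118, 0.0003, 0.0114] [0.2, 0.0, 0.1]
(32.5, 0.1535, 0.058, 57.1) [-0.0147, 0.0003, 0.0145] [0.2, 0.0, 0.1]
(34.0, 0.15480000000000002, 0.058, 57.1) [-0.0175, 0.0003, 0.0176] [0.2, 0.0, 0.1]
(35.5, 0.1561, 0.058, 57.1) [-0.0203, 0.0003, 0.0209] [0.2, 0.0, 0.1]
(37.0, 0.1574, 0.058, 57.1) [-0.023, 0.0002, 0.0243] [0.2, 0.0, 0.1]
(38.5, 0.15869999999999998, 0.058, 57.1) [-0.0255, 0.0002, 0.0278] [0.2, 0.0, 0.1]
(40.0, 0.16, 0.058, 57.1) [-0.0281, 0.0002, 0.0313] [0.2, 0.0, 0.1]
```

View pics/side9.png

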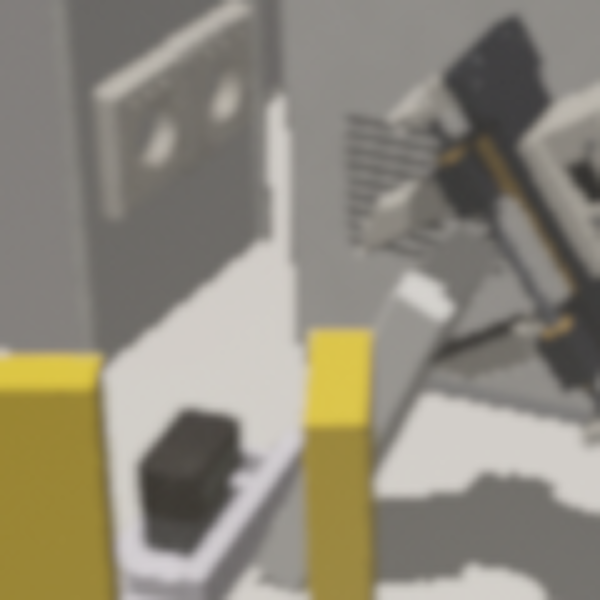

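Emit:
move_arm --deltas '[{"dp": [-0.0014,0,0.0014],"turn": [0,0,0]},{"dp": [-0.003,0,0.003],"turn": [0,0,0]},{"dp": [-0.006,0,0.0056],"turn": [0,0,0]},{"dp": [-0.009,0,0.0085],"turn": [0,0,0]},{"dp": [-0.012,0,0.0114],"turn": [0,0,0]},{"dp": [-0.0147,0,0.0145],"turn": [0,0,0]},{"dp": [-0.0175,0,0.0176],"turn": [0,0,0]},{"dp": [-0.0203,0,0.021],"turn": [0,0,0]},{"dp": [-0.023,0,0.0243],"turn": [0,0,0]},{"dp": [-0.0255,0,0.0278],"turn": [0,0,0]}]'

```text
time: 15.9
tool_pos: [0.5564, 0.2523, 0.1488]
tool_rot: [3.139, 0.574, 0.073]
contact_force: [0.7, -0.1, -1.0]
opening: 0.0582
```

```bash
python3 rel.py; python3 -c "
from low import *
rows([(38.5+1.5*i,(158.7+1.5*i)/1000,.058,57.1) for i in range(0,11)])"
```

```text
t 15.9 front [-99.1 124.4] rear [-67.5 173.3] beta 57.13 w 58.2 lat 0.2 force [ 0.7 -0.1 -1. ]
(38.5, 0.15869999999999998, 0.058, 57.1) [-0.0005, 0.0002, 0.0007] [0.2, -0.0, 0.0]
(40.0, 0.16019999999999998, 0.058, 57.1) [-0.0032, 0.0002, 0.0042] [0.2, -0.0, 0.0]
(41.5, 0.16169999999999998, 0.058, 57.1) [-0.0058, 0.0002, 0.0078] [0.2, -0.0, 0.0]
(43.0, 0.16319999999999998, 0.058, 57.1) [-0.0083, 0.0002, 0.0115] [0.2, -0.0, 0.0]
(44.5, 0.16469999999999999, 0.058, 57.1) [-0.0108, 0.0002, 0.0153] [0.2, -0.0, 0.0]
(46.0, 0.1662, 0.058, 57.1) [-0.0131, 0.0002, 0.0193] [0.2, -0.0, 0.0]
(47.5, 0.1677, 0.058, 57.1) [-0.0154, 0.0002, 0.0233] [0.2, -0.0, 0.0]
(49.0, 0.1692, 0.058, 57.1) [-0.0176, 0.0001, 0.0274] [0.2, -0.0, 0.0]
(50.5, 0.1707, 0.058, 57.1) [-0.0196, 0.0001, 0.0316] [0.2, -0.0, 0.0]
(52.0, 0.1722, 0.058, 57.1) [-0.0216, 0.0001, 0.0359] [0.2, -0.0, 0.0]
(53.5, 0.1737, 0.058, 57.1) [-0.0234, 0.0001, 0.0403] [0.2, -0.0, 0.0]
```

Emit:
move_arm --deltas '[{"dp": [-0.0025,0,0.003],"turn": [0,0,0]},{"dp": [-0.0045,0,0.006],"turn": [0,0,0]},{"dp": [-0.007,0,0.0095],"turn": [0,0,0]},{"dp": [-0.0095,0,0.0133],"turn": [0,0,0]},{"dp": [-0.012,0,0.0173],"turn": [0,0,0]},{"dp": [-0.0142,0,0.0213],"turn": [0,0,0]},{"dp": [-0.0165,0,0.0253],"turn": [0,0,0]},{"dp": [-0.0186,0,0.0295],"turn": [0,0,0]},{"dp": [-0.0206,0,0.0337],"turn": [0,0,0]},{"dp": [-0.0216,0,0.036],"turn": [0,0,0]}]'

```text
time: 16.9
tool_pos: [0.5187, 0.2494, 0.13]
tool_rot: [3.139, 0.574, 0.073]
contact_force: [0.2, 0.6, -0.5]
opening: 0.0583
```

```bash
python3 look.py 10 side 240 440 140 290;python3 rel.py
```

```text
t 16.95 front [-137.1  105.4] rear [-105.6  154.2] beta 57.07 w 58.1 lat 0.1 force [-1.2  0.5 -1.8]
```

View pics/side10.png

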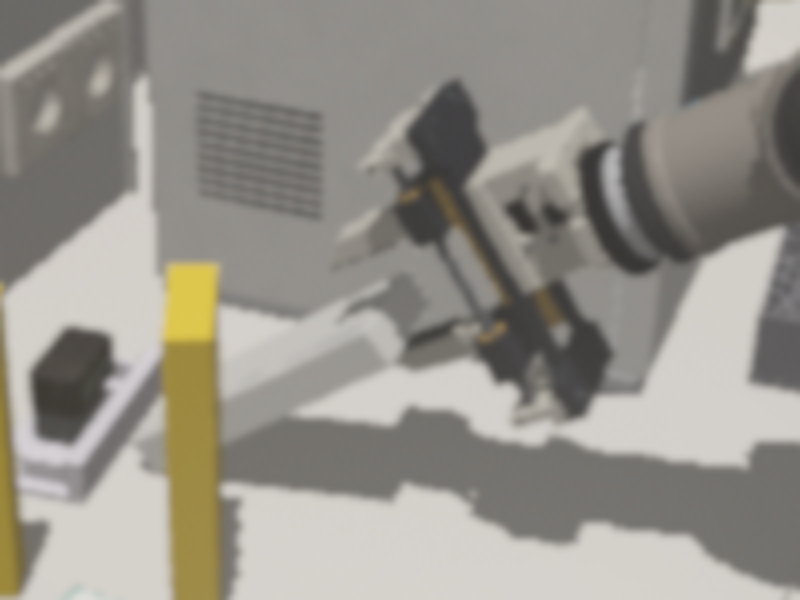

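```bash
cat >> low.py <<'E'
def tgt2(th,d,w,beta,piv=-.001):
    t=np.radians(th);b=np.radians(beta)
    f=np.array([piv,0])+.19*np.array([-np.sin(t),np.cos(t)])+d*np.array([np.sin(b),-np.cos(b)])
    return pose(f,w,beta)
def rows2(lst):
    o,p,R=cur()
    for a in lst:
        x,r=tgt2(*a); d,t=delta(p,R,x,r); print(a,np.round(d,4).tolist(),np.round(t,1).tolist(),"tipz",round(1000*(.19*np.cos(np.radians(a[0]))-a[1]*np.cos(np.radians(a[3]))),1))
E
python3 -c "
from low import *
rows([(53,.173,.068,57.1),(54,.174,.068,57.1),(55,.175,.068,57.1),(56,.175,.078,57),(57,.175,.078,57)])
rows2([(58,.014,.078,57),(59,.014,.088,57),(60,.014,.088,57)])"
```

```text
(53, 0.173, 0.068, 57.1) [-0.001, 0.0001, -0.0027] [0.2, 0.0, 0.0]
(54, 0.174, 0.068, 57.1) [-0.0022, 0.0001, 0.0002] [0.2, 0.0, 0.0]
(55, 0.175, 0.068, 57.1) [-0.0033, 0.0, 0.0032] [0.2, 0.0, 0.0]
(56, 0.175, 0.078, 57) [-0.0033, 0.0, 0.0013] [0.2, -0.1, 0.0]
(57, 0.175, 0.078, 57) [-0.0034, 0.0, 0.0043] [0.2, -0.1, 0.0]
(58, 0.014, 0.078, 57) [-0.0044, 0.0, 0.0076] [0.2, -0.1, 0.0] tipz 93.1
(59, 0.014, 0.088, 57) [-0.0043, 0.0, 0.0059] [0.2, -0.1, 0.0] tipz 90.2
(60, 0.014, 0.088, 57) [-0.0041, 0.0, 0.0093] [0.2, -0.1, 0.0] tipz 87.4
```

Emit:
move_arm --deltas '[{"dp": [-0.001,0,-0.002],"turn": [0,0,0]},{"dp": [-0.002,0,0],"turn": [0,0,0]},{"dp": [-0.003,0,0.003],"turn": [0,0,0]}]' --hand 0.068

```text
time: 17.25
tool_pos: [0.5152, 0.2492, 0.1299]
tool_rot: [3.139, 0.573, 0.073]
contact_force: [-0.2, 0.8, -1.3]
opening: 0.0684
```

Emit:
move_arm --deltas '[{"dp": [0,0,-0.002],"turn": [0,0,0]},{"dp": [0,0,-0.001],"turn": [0,0,0]},{"dp": [0,0,0.001],"turn": [0,0,0]}]' --hand 0.078

```text
time: 17.55
tool_pos: [0.5146, 0.2491, 0.1289]
tool_rot: [3.139, 0.573, 0.073]
contact_force: [-0.4, 0.0, -1.7]
opening: 0.0778
```

Emit:
move_arm --deltas '[{"dp": [0,0,-0.002],"turn": [0,0,0]},{"dp": [0,0,0],"turn": [0,0,0]},{"dp": [0,0,0.0025],"turn": [0,0,0]},{"dp": [-0.001,0,0.005],"turn": [0,0,0]}]' --hand 0.088

```text
time: 17.95
tool_pos: [0.5109, 0.2488, 0.1249]
tool_rot: [3.139, 0.574, 0.072]
contact_force: [0.6, 0.1, -1.6]
opening: 0.0886
```

```bash
python3 look.py 11 side 240 440 140 290;python3 rel.py; python3 -c "
from low import *
rows2([(60+i*1.2,.014-.0002*i,.088,57-.5*i) for i in range(0,11)])"
```

```text
t 18.0 front [-153.3   87.6] rear [-105.6  161.3] beta 57.08 w 87.8 lat -0.1 force [-0.3  0.  -1.6]
(60.0, 0.014, 0.088, 57.0) [-0.0002, -0.0001, 0.0003] [0.2, -0.1, 0.0] tipz 87.4
(61.2, 0.0138, 0.088, 56.5) [0.0002, -0.0001, 0.0044] [0.2, -0.6, 0.0] tipz 83.9
(62.4, 0.013600000000000001, 0.088, 56.0) [0.0007, -0.0001, 0.0085] [0.2, -1.1, 0.0] tipz 80.4
(63.6, 0.0134, 0.088, 55.5) [0.0013, -0.0001, 0.0126] [0.2, -1.6, 0.0] tipz 76.9
(64.8, 0.0132, 0.088, 55.0) [0.002, -0.0001, 0.0166] [0.2, -2.1, 0.0] tipz 73.3
(66.0, 0.013000000000000001, 0.088, 54.5) [0.0027, -0.0001, 0.0207] [0.2, -2.6, 0.0] tipz 69.7
(67.2, 0.0128, 0.088, 54.0) [0.0036, -0.0002, 0.0248] [0.2, -3.1, 0.0] tipz 66.1
(68.4, 0.0126, 0.088, 53.5) [0.0045, -0.0002, 0.0288] [0.2, -3.6, 0.0] tipz 62.4
(69.6, 0.0124, 0.088, 53.0) [0.0055, -0.0002, 0.0328] [0.2, -4.1, 0.0] tipz 58.8
(70.8, 0.0122, 0.088, 52.5) [0.0066, -0.0002, 0.0368] [0.2, -4.6, 0.0] tipz 55.1
(72.0, 0.012, 0.088, 52.0) [0.0077, -0.0002, 0.0408] [0.2, -5.1, 0.0] tipz 51.3
```

View pics/side11.png

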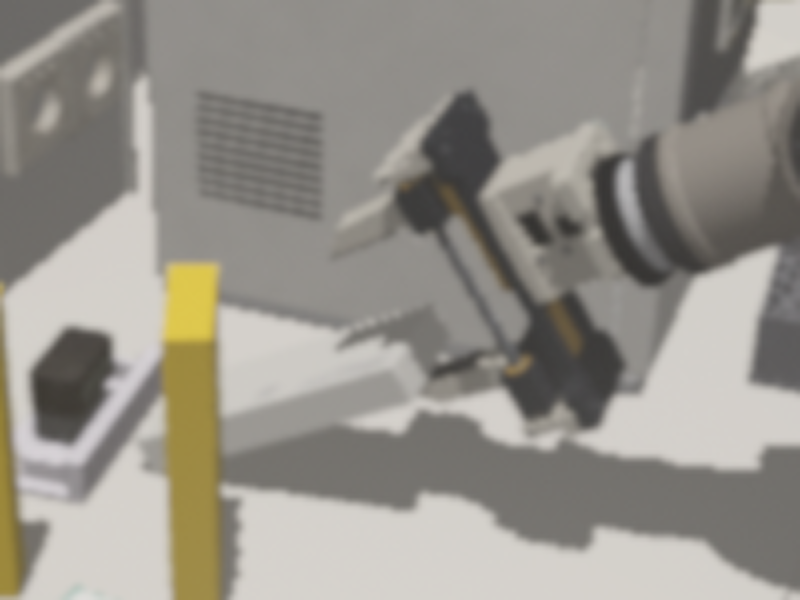

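```bash
cat > box.py <<'E'
import sys
from tr import *
import cv2
z=load(sys.argv[1]);X=cloud(z);D=X-P0
s=D@F*1000; l=D@np.array([-F[1],F[0],0])*1000; h=X[...,2]*1000
hsv=cv2.cvtColor(z['p'],cv2.COLOR_RGB2HSV)
m=(l>33)&(l<42)&(s>-215)&(s<34)&(h>4)&(z['d']>0)&(hsv[...,1]<60)
k,lab,st,_=cv2.connectedComponentsWithStats(m.astype(np.uint8))
for i in range(1,k):
    if st[i,4]>40:
        P=np.stack([s,h],-1)[lab==i].astype(np.float32);r=cv2.minAreaRect(P);print(st[i,4],"s/h min",P.min(0),"max",P.max(0));print(cv2.boxPoints(r).round(1).tolist(),r[2])
E
python3 box.py side11.npz
```

```text
101 s/h min [-181.24466  231.59229] max [-139.8587  263.5757]
[[-182.1999969482422, 240.8000030517578], [-140.3000030517578, 231.0], [-134.60000610351562, 255.10000610351562], [-176.60000610351562, 264.8999938964844]] 76.85755157470703
89 s/h min [-178.31932  204.01521] max [-148.72299  237.7589 ]
[[-182.10000610351562, 213.1999969482422], [-164.6999969482422, 201.1999969482422], [-147.5, 226.0], [-164.8000030517578, 238.0]] 55.25977325439453
353 s/h min [-160.3319     31.219297] max [-48.223873 119.420685]
[[-165.5, 97.9000015258789], [-49.599998474121094, 29.5], [-36.0, 52.70000076293945], [-151.89999389648438, 121.0]] 59.492347717285156
```

Emit:
move_arm --deltas '[{"dp": [0,0,0.003],"turn": [0,-0.4,0]},{"dp": [0.0005,0,0.0065],"turn": [0,-0.9,0]},{"dp": [0.001,0,0.0105],"turn": [0,-1.4,0]},{"dp": [0.0017,0,0.0145],"turn": [0,-1.9,0]},{"dp": [0.0024,0,0.0187],"turn": [0,-2.4,0]},{"dp": [0.0032,0,0.0227],"turn": [0,-2.9,0]},{"dp": [0.004,0,0.0268],"turn": [0,-3.4,0]},{"dp": [0.005,0,0.0308],"turn": [0,-3.9,0]},{"dp": [0.006,0,0.0348],"turn": [0,-4.4,0]},{"dp": [0.0071,0,0.0388],"turn": [0,-4.9,0]}]'

```text
time: 19.0
tool_pos: [0.4958, 0.2476, 0.0883]
tool_rot: [3.139, 0.66, 0.072]
contact_force: [-1.1, 0.9, -0.8]
opening: 0.0882
```

```bash
python3 look.py 12 side 240 440 140 290;python3 rel.py; python3 box.py side12.npz; python3 -c "
from low import *
rows2([(71.4+i*1.2,.012-.0005*i,.088,52.2-.5*i) for i in range(0,11)])"
```

```text
t 19.05 front [-171.4   53. ] rear [-117.2  122.6] beta 52.13 w 88.2 lat -0.1 force [ 0.1 -0.7 -1.1]
97 s/h min [-187.75171  195.7285 ] max [-145.44426  227.66615]
[[-188.60000610351562, 209.1999969482422], [-147.60000610351562, 194.10000610351562], [-139.39999389648438, 216.3000030517578], [-180.39999389648438, 231.39999389648438]] 69.73249053955078
87 s/h min [-184.92903  170.27638] max [-154.58258  201.90433]
[[-188.0, 181.89999389648438], [-170.39999389648438, 169.39999389648438], [-154.1999969482422, 192.1999969482422], [-171.8000030517578, 204.6999969482422]] 54.62352752685547
360 s/h min [-181.0263    18.82822] max [-47.655884  86.044655]
[[-181.5, 63.400001525878906], [-48.599998474121094, 17.600000381469727], [-39.70000076293945, 43.5], [-172.5, 89.4000015258789]] 70.94676208496094
(71.4, 0.012, 0.088, 52.2) [-0.0004, -0.0001, 0.0001] [0.2, 0.1, 0.0] tipz 53.2
(72.60000000000001, 0.0115, 0.088, 51.7) [0.0009, -0.0001, 0.0039] [0.2, -0.4, 0.0] tipz 49.7
(73.80000000000001, 0.011, 0.088, 51.2) [0.0022, -0.0002, 0.0077] [0.2, -0.9, 0.0] tipz 46.1
(75.0, 0.0105, 0.088, 50.7) [0.0036, -0.0002, 0.0115] [0.2, -1.4, 0.0] tipz 42.5
(76.2, 0.01, 0.088, 50.2) [0.005, -0.0002, 0.0152] [0.2, -1.9, 0.0] tipz 38.9
(77.4, 0.0095, 0.088, 49.7) [0.0066, -0.0002, 0.0189] [0.2, -2.4, 0.0] tipz 35.3
(78.60000000000001, 0.009000000000000001, 0.088, 49.2) [0.0082, -0.0002, 0.0226] [0.2, -2.9, 0.0] tipz 31.7
(79.80000000000001, 0.0085, 0.088, 48.7) [0.0099, -0.0002, 0.0262] [0.2, -3.4, 0.0] tipz 28.0
(81.0, 0.008, 0.088, 48.2) [0.0116, -0.0002, 0.0298] [0.2, -3.9, 0.0] tipz 24.4
(82.2, 0.0075, 0.088, 47.7) [0.0135, -0.0002, 0.0333] [0.2, -4.4, 0.0] tipz 20.7
(83.4, 0.007, 0.088, 47.2) [0.0154, -0.0003, 0.0368] [0.2, -4.9, 0.0] tipz 17.1
```

View pics/side12.png

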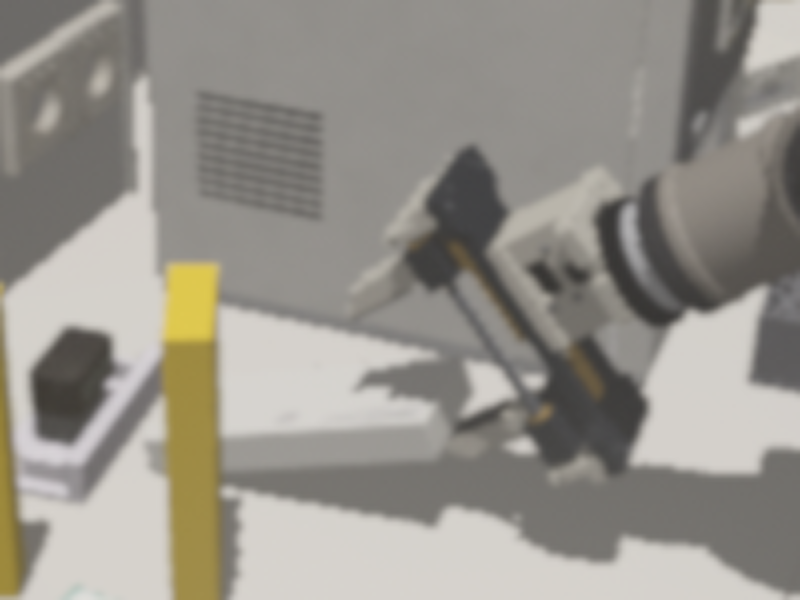

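Emit:
move_arm --deltas '[{"dp": [0.0005,0,0.0025],"turn": [0,-0.3,0]},{"dp": [0.001,0,0.0055],"turn": [0,-0.7,0]},{"dp": [0.0023,0,0.009],"turn": [0,-1.1,0]},{"dp": [0.0037,0,0.0125],"turn": [0,-1.5,0]},{"dp": [0.0052,0,0.016],"turn": [0,-2,0]},{"dp": [0.0068,0,0.0195],"turn": [0,-2.5,0]},{"dp": [0.0084,0,0.023],"turn": [0,-3,0]},{"dp": [0.01,0,0.0265],"turn": [0,-3.4,0]},{"dp": [0.0116,0,0.0298],"turn": [0,-3.9,0]},{"dp": [0.0116,0,0.0298],"turn": [0,-3.9,0]}]'

```text
time: 20.05
tool_pos: [0.4867, 0.2468, 0.0575]
tool_rot: [3.138, 0.728, 0.072]
contact_force: [-0.3, 0.2, -0.2]
opening: 0.0879
```

```bash
python3 look.py 13 side 240 440 140 290;python3 rel.py; python3 box.py side13.npz; python3 -c "
from low import *
rows2([(81+i*.8,.008-.0004*i,.088,48.2-.3*i) for i in range(0,10)])"
```

```text
t 20.1 front [-182.4   24.8] rear [-123.9   90.5] beta 48.3 w 88.0 lat -0.2 force [ 0.1 -0.1 -1.1]
96 s/h min [-186.80206  163.90623] max [-145.89508  199.78575]
[[-190.39999389648438, 184.5], [-161.5, 152.5], [-142.8000030517578, 169.5], [-171.6999969482422, 201.39999389648438]] 42.146846771240234
68 s/h min [-188.03436  143.6105 ] max [-158.23358  172.14406]
[[-190.3000030517578, 153.3000030517578], [-175.0, 140.0], [-155.60000610351562, 162.3000030517578], [-171.0, 175.60000610351562]] 49.00579833984375
352 s/h min [-186.68994   11.51669] max [-47.85959  56.28245]
[[-189.10000610351562, 31.200000762939453], [-48.79999923706055, 9.399999618530273], [-44.400001525878906, 37.099998474121094], [-184.8000030517578, 58.900001525878906]] 81.16107177734375
(81.0, 0.008, 0.088, 48.2) [0.0002, -0.0002, 0.0005] [0.2, -0.1, 0.0] tipz 24.4
(81.8, 0.0076, 0.088, 47.900000000000006) [0.0015, -0.0002, 0.0028] [0.2, -0.4, 0.0] tipz 22.0
(82.6, 0.0072, 0.088, 47.6) [0.0028, -0.0002, 0.005] [0.2, -0.7, 0.0] tipz 19.6
(83.4, 0.0068000000000000005, 0.088, 47.300000000000004) [0.0041, -0.0003, 0.0072] [0.2, -1.0, 0.0] tipz 17.2
(84.2, 0.0064, 0.088, 47.0) [0.0055, -0.0003, 0.0094] [0.2, -1.3, 0.0] tipz 14.8
(85.0, 0.006, 0.088, 46.7) [0.0069, -0.0003, 0.0116] [0.2, -1.6, 0.0] tipz 12.4
(85.8, 0.0056, 0.088, 46.400000000000006) [0.0083, -0.0003, 0.0137] [0.2, -1.9, 0.0] tipz 10.1
(86.6, 0.0052, 0.088, 46.1) [0.0098, -0.0003, 0.0158] [0.2, -2.2, 0.0] tipz 7.7
(87.4, 0.0048000000000000004, 0.088, 45.800000000000004) [0.0113, -0.0003, 0.0179] [0.2, -2.5, 0.0] tipz 5.3
(88.2, 0.004399999999999999, 0.088, 45.5) [0.0128, -0.0003, 0.02] [0.2, -2.8, 0.0] tipz 2.9
```

View pics/side13.png

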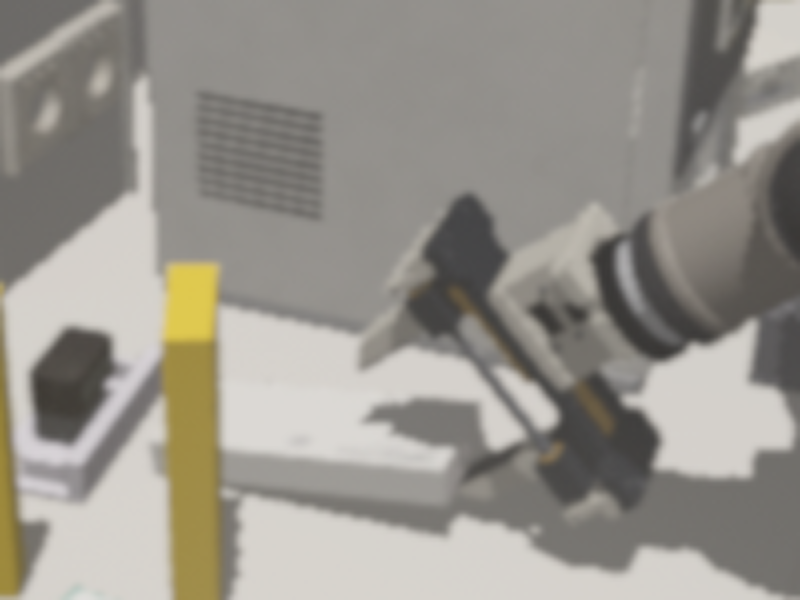

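Emit:
move_arm --deltas '[{"dp": [0.0008,0,0.0015],"turn": [0,-0.3,0]},{"dp": [0.002,0,0.0035],"turn": [0,-0.6,0]},{"dp": [0.0032,0,0.0055],"turn": [0,-0.9,0]},{"dp": [0.0044,0,0.0075],"turn": [0,-1.2,0]},{"dp": [0.0056,0,0.0095],"turn": [0,-1.5,0]},{"dp": [0.0069,0,0.0116],"turn": [0,-1.8,0]},{"dp": [0.0083,0,0.0137],"turn": [0,-2.1,0]},{"dp": [0.0094,0,0.0153],"turn": [0,-2.4,0]},{"dp": [0.0103,0,0.0165],"turn": [0,-2.7,0]},{"dp": [0.0103,0,0.0165],"turn": [0,-2.7,0]}]'

```text
time: 21.1
tool_pos: [0.4836, 0.2466, 0.0386]
tool_rot: [3.138, 0.775, 0.072]
contact_force: [-0.9, -0.6, -0.4]
opening: 0.088
```

```bash
python3 look.py 14 side 240 440 140 290;python3 rel.py; python3 box.py side14.npz
```

```text
t 21.15 front [-187.2    7.2] rear [-125.5   70.2] beta 45.62 w 88.2 lat -0.2 force [-0.8 -0.1 -0.6]
96 s/h min [-185.49297  143.87926] max [-144.53317  181.5247 ]
[[-187.8000030517578, 165.5], [-158.39999389648438, 134.6999969482422], [-140.1999969482422, 152.10000610351562], [-169.60000610351562, 182.89999389648438]] 43.66203308105469
64 s/h min [-187.49648  125.49663] max [-156.53384  155.09256]
[[-188.1999969482422, 136.39999389648438], [-174.39999389648438, 123.0], [-155.39999389648438, 142.5], [-169.1999969482422, 155.89999389648438]] 45.84404373168945
282 s/h min [-161.45209     4.470519] max [-47.672195  37.01011 ]
[[-161.6999969482422, 9.300000190734863], [-48.099998474121094, 4.300000190734863], [-46.79999923706055, 32.29999923706055], [-160.39999389648438, 37.29999923706055]] 87.47794342041016
74 s/h min [-189.85576    11.487474] max [-161.90811    37.773907]
[[-190.0, 37.599998474121094], [-189.6999969482422, 11.399999618530273], [-161.6999969482422, 11.699999809265137], [-161.89999389648438, 37.79999923706055]] 0.5430402159690857
```

View pics/side14.png

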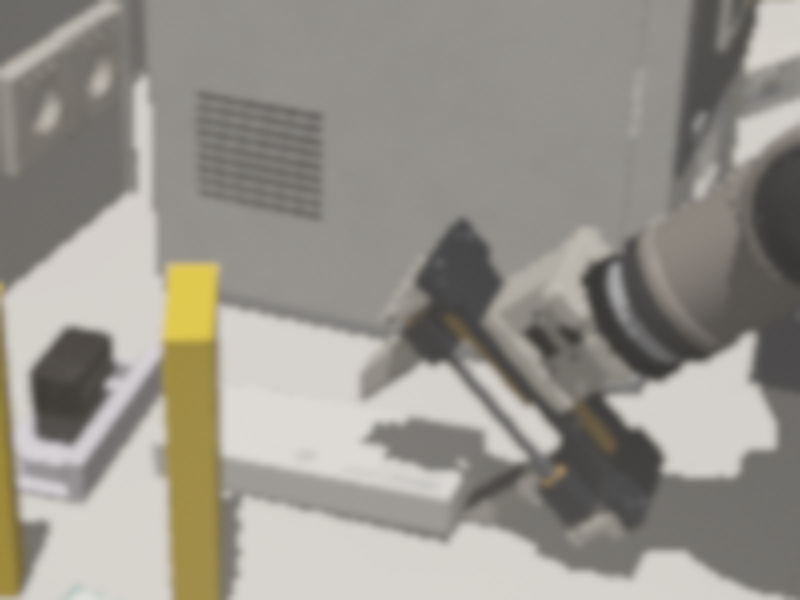

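Emit:
move_arm --deltas '[{"dp": [0.0008,0,0.0008],"turn": [0,0,0]},{"dp": [0.0016,0,0.0016],"turn": [0,0,0]},{"dp": [0.0024,0,0.0024],"turn": [0,0,0]},{"dp": [0.0031,0,0.0032],"turn": [0,0,0]},{"dp": [0.0031,0,0.0032],"turn": [0,0,0]}]'

```text
time: 21.65
tool_pos: [0.4835, 0.2466, 0.0343]
tool_rot: [3.138, 0.774, 0.072]
contact_force: [-1.1, -0.3, 0.3]
opening: 0.0878
```

```bash
python3 rel.py
```

```text
t 21.65 front [-187.1    2.9] rear [-125.7   65.7] beta 45.64 w 87.8 lat -0.2 force [-1.1 -0.3  0.3]
```

Emit:
move_arm --deltas '[{"dp": [-0.0005,0,0.0005],"turn": [0,0,0]},{"dp": [-0.001,0,0.001],"turn": [0,0,0]},{"dp": [-0.0015,0,0.0015],"turn": [0,0,0]},{"dp": [-0.002,0,0.002],"turn": [0,0,0]},{"dp": [-0.0025,0,0.0025],"turn": [0,0,0]},{"dp": [-0.003,0,0.003],"turn": [0,0,0]},{"dp": [-0.0035,0,0.0035],"turn": [0,0,0]},{"dp": [-0.0045,0,0.0045],"turn": [0,0,0]},{"dp": [-0.006,0,0.006],"turn": [0,0,0]},{"dp": [-0.0075,0,0.0075],"turn": [0,0,0]}]'

```text
time: 22.65
tool_pos: [0.473, 0.2458, 0.0344]
tool_rot: [3.138, 0.774, 0.072]
contact_force: [-0.4, 0.3, 0.7]
opening: 0.0881
```

```bash
python3 look.py 15 side 240 440 140 290;python3 rel.py; python3 box.py side15.npz
```

```text
t 22.7 front [-198.     2.9] rear [-136.6   65.7] beta 45.65 w 87.8 lat -0.2 force [-0.4  0.2  1.8]
88 s/h min [-194.52988  141.95381] max [-156.5953   176.72905]
[[-197.89999389648438, 164.39999389648438], [-174.0, 131.5], [-153.8000030517578, 146.1999969482422], [-177.6999969482422, 179.0]] 36.02216339111328
78 s/h min [-197.39104  120.43379] max [-167.98582  149.49068]
[[-200.0, 132.5], [-184.10000610351562, 118.5999984741211], [-165.60000610351562, 139.8000030517578], [-181.60000610351562, 153.6999969482422]] 48.96419143676758
335 s/h min [-191.25839      4.0226374] max [-47.784393  30.201906]
[[-191.3000030517578, 30.100000381469727], [-191.3000030517578, 4.0], [-47.79999923706055, 4.099999904632568], [-47.79999923706055, 30.200000762939453]] 0.033829811960458755
```

View pics/side15.png

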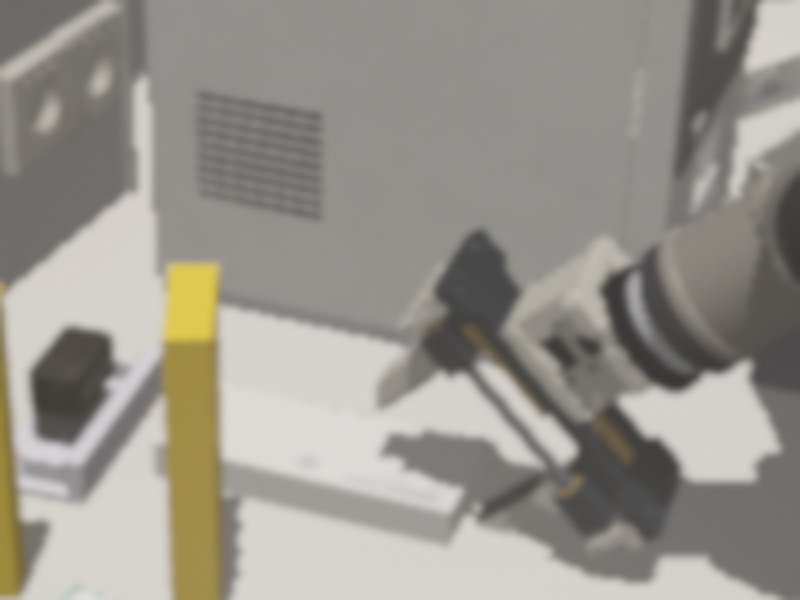

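```bash
python3 - <<'E'
from ik import *
from h import cur
o,p,R=cur();print(o['qpos'].round(2))
Y=np.radians(7.2)
def roll(a): 
    c,s=np.cos(a),np.sin(a);return np.array([[1,0,0],[0,c,-s],[0,s,c]])
for beta in (45,50):
  for sg in (1,-1):
    R1=Rt(beta,Y)@roll(sg*np.pi/2)
    for x in (.40,.44,.485):
        pp=np.array([x,.2444+(x-.44)*.1,.012])
        for S in ([[.5,.6,2.3,3.7,.6,-2]],[[.5,.6,2.3,3.7,.6,1.2]]):
            e,q=ik(pp,R1,S);
            if e<1e-3: print(beta,sg,x,q.round(2).tolist())
E
```

```text
[ 0.52  0.61  2.31  3.72  0.61 -0.17]
45 1 0.4 [0.6, 0.68, 2.48, 3.6, 0.8, -1.56]
45 1 0.4 [0.6, 0.68, 2.48, 3.6, 0.8, -1.56]
45 1 0.44 [0.53, 0.67, 2.4, 3.58, 0.72, -1.61]
45 1 0.44 [0.53, 0.67, 2.4, 3.58, 0.72, -1.61]
45 1 0.485 [0.48, 0.67, 2.3, 3.57, 0.63, -1.67]
45 1 0.485 [0.48, 0.67, 2.3, 3.57, 0.63, -1.67]
45 -1 0.4 [0.6, 0.68, 2.48, 3.6, 0.8, 1.58]
45 -1 0.44 [0.53, 0.67, 2.4, 3.58, 0.72, 1.53]
45 -1 0.485 [0.48, 0.67, 2.3, 3.57, 0.63, 1.47]
50 1 0.4 [0.63, 0.77, 2.52, 3.6, 1.0, -1.49]
50 1 0.4 [0.63, 0.77, 2.52, 3.6, 1.0, -1.49]
50 1 0.44 [0.56, 0.75, 2.44, 3.56, 0.91, -1.55]
50 1 0.44 [0.56, 0.75, 2.44, 3.56, 0.91, -1.55]
50 1 0.485 [0.5, 0.74, 2.34, 3.53, 0.81, -1.6]
50 1 0.485 [0.5, 0.74, 2.34, 3.53, 0.81, -1.6]
50 -1 0.4 [0.63, 0.77, 2.52, 3.6, 1.0, 1.66]
50 -1 0.44 [0.56, 0.75, 2.44, 3.56, 0.91, 1.59]
50 -1 0.485 [0.5, 0.74, 2.34, 3.53, 0.81, 1.54]
```

Emit:
move_arm --deltas '[{"dp": [-0.02,0,0],"turn": [0,0,0]},{"dp": [-0.04,0,0],"turn": [0,0,0]},{"dp": [-0.06,0,0],"turn": [0,0,0]},{"dp": [-0.08,0,0],"turn": [0,0,0]},{"dp": [-0.08,0,0],"turn": [0,0,0]}]'

```text
time: 23.2
tool_pos: [0.4147, 0.2418, 0.0912]
tool_rot: [3.14, 0.774, 0.074]
contact_force: [0.4, -0.3, -1.0]
opening: 0.088
```

```bash
python3 rel.py; python3 look.py 16 top 290 410 90 210; python3 - <<'E'
from h import *
z=load('top16.npz');X=cloud(z)
m=(X[...,2]>.018)&(X[...,2]<.034)&(X[...,0]>.42)&(X[...,0]<.652)&(X[...,1]>.19)&(X[...,1]<.31)&(z['d']>0)
k,l,s,_=cv2.connectedComponentsWithStats(m.astype(np.uint8))
for i in range(1,k):
    if s[i,4]>100:
        P=X[l==i][:,:2].astype(np.float32)*1000; r=cv2.minAreaRect(P);print(s[i],np.round(r[0],1),np.round(r[1],1),r[2]);print(cv2.boxPoints(r).round(1).tolist())
E
```

```text
t 23.2 front [-256.1   59.7] rear [-194.6  122.7] beta 45.67 w 88.0 lat -0.1 force [ 0.4 -0.3 -1. ]
[ 337  158   34   70 1818] [545.9 249.6] [190.1  75.7] 4.16129732131958
[[448.29998779296875, 280.3999938964844], [453.79998779296875, 204.89999389648438], [643.4000244140625, 218.6999969482422], [638.0, 294.20001220703125]]
```

View pics/top16.png

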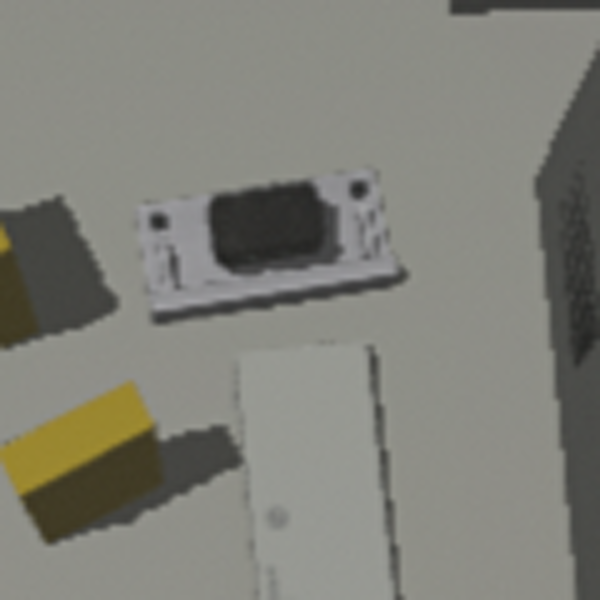

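```bash
python3 - <<'E'
from h import *
z=load('top16.npz');X=cloud(z)
p=z['p'][120:160,310:380,::-1];cv2.imwrite('pics/stopz.png',cv2.resize(p,None,fx=11,fy=11,interpolation=cv2.INTER_CUBIC))
g=cv2.cvtColor(z['p'],cv2.COLOR_RGB2GRAY).astype(float)
# subpixel edge: bar top bright -> dark front face, per column strongest negative gradient downwards
pts=[]
for u in range(322,369):
    c=cv2.GaussianBlur(g,(3,3),0)[138:158,u]; d=np.diff(c); i=np.argmin(d)
    if 0<i<len(d)-1:
        a,b,e=d[i-1],d[i],d[i+1]; off=.5*(a-e)/(a-2*b+e); pts.append((u,138+i+.5+off))
pts=np.array(pts)
W=np.array([ray(z,u,v,.032)[:2] for u,v in pts])
for _ in range(4):
    c=np.polyfit(W[:,1],W[:,0],1);r=W[:,0]-np.polyval(c,W[:,1]);W=W[abs(r)<max(2*r.std(),.0005)]
print("slope deg",-np.degrees(np.arctan(c[0])),"x at y=.27",np.polyval(c,.27),len(W),r.std(),W[:,1].min(),W[:,1].max())
# plate back edge
E
```

```text
slope deg 7.787081434887357 x at y=.27 0.6701589509288758 47 0.00020924624065414525 0.204982022773752 0.3340653925362673
```

View pics/stopz.png

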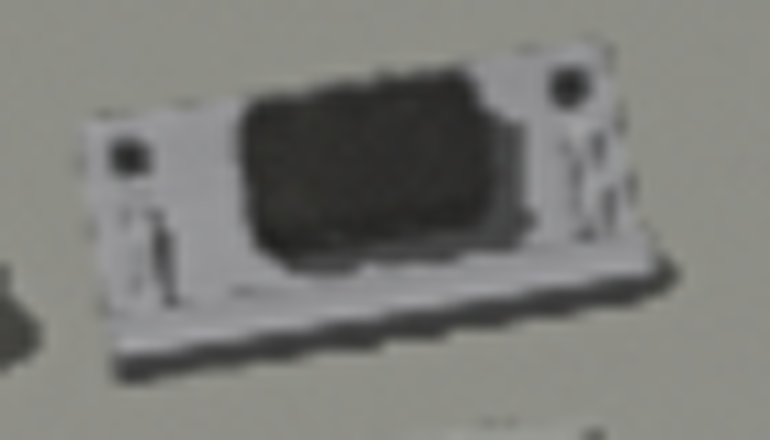

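```bash
cat > push.py <<'E'
from tr import *
Y=np.radians(7.5);HD=np.array([np.cos(Y),np.sin(Y),0])
Rp=Rt(45,Y)@np.array([[1,0,0],[0,0,-1],[0,1,0.]])
E
python3 - <<'E'
from push import *
o,p,R=cur()
H=np.array([.4511,.2427,0])
up=H-HD*.04+[0,0,.09];pre=H-HD*.03+[0,0,.011]
print(delta(p,R,up,Rp)); print(delta(up,Rp,pre,Rp)); print(Rp.round(3).tolist())
for x in (up,pre,pre+HD*.056): print(ik(x,Rp,[[.5,.6,2.3,3.7,.6,-1.6]]))
E
```

```text
([-0.0027, 0.0043, 0.0038], [-92.18, 1.28, -2.4])
([0.0629, -0.0488, 0.0], [0.0, 0.0, 0.0])
[[0.701, 0.701, 0.131], [0.092, 0.092, -0.991], [-0.707, 0.707, 0.0]]
(np.float64(1.8041124150158794e-15), array([ 0.55933346,  0.39590234,  2.42648715,  3.78863722,  0.50900575,
       -1.84162818]))
(np.float64(1.6653345369377348e-15), array([ 0.5444119 ,  0.6808994 ,  2.44479412,  3.56163549,  0.7708599 ,
       -1.57996534]))
(np.float64(1.7693458629232997e-13), array([ 0.47566967,  0.6744626 ,  2.32204597,  3.54737277,  0.6503165 ,
       -1.65159218]))
```

Emit:
move_arm --deltas '[{"dp": [0,0,0],"turn": [-8,0,0]},{"dp": [0,0,0],"turn": [-16,0,0]},{"dp": [-0.001,0.001,0.001],"turn": [-24,0,0]},{"dp": [-0.001,0.001,0.001],"turn": [-32,0,0]},{"dp": [-0.002,0.002,0.002],"turn": [-40,0,-1]},{"dp": [-0.002,0.002,0.002],"turn": [-48,0,-1]},{"dp": [-0.002,0.003,0.003],"turn": [-56,1,-1]},{"dp": [-0.002,0.004,0.003],"turn": [-64,1,-2]},{"dp": [-0.003,0.004,0.004],"turn": [-72,1,-2]},{"dp": [-0.003,0.004,0.004],"turn": [-80,1,-2]}]' --hand 0.045

```text
time: 24.25
tool_pos: [0.4118, 0.2371, 0.0886]
tool_rot: [1.77, 0.783, 0.12]
contact_force: [0.3, -0.4, 0.3]
opening: 0.0454
```

```bash
python3 - <<'E'
from push import *
o,p,R=cur()
H=np.array([.4511,.2427,0])
pre=H-HD*.03+[0,0,.011]
print(o['time'],p,o['opening']);print(delta(p,R,H-HD*.04+[0,0,.09],Rp),delta(p,R,pre,Rp))
E
```

```text
24.25 [0.41182663 0.23712765 0.08858174] 0.0454483440411096
([-0.0012, 0.0007, -0.0005], [-11.87, 0.42, -0.17]) ([0.0616, -0.0473, 0.0091], [-11.87, 0.42, -0.17])
```

Emit:
move_arm --deltas '[{"dp": [0,0,0],"turn": [-6,0,0]},{"dp": [0,0,0],"turn": [-12,0.4,-0.2]},{"dp": [0.015,-0.012,0.002],"turn": [-12,0.4,-0.2]},{"dp": [0.03,-0.024,0.004],"turn": [-12,0.4,-0.2]},{"dp": [0.045,-0.036,0.007],"turn": [-12,0.4,-0.2]},{"dp": [0.055,-0.043,0.009],"turn": [-12,0.4,-0.2]},{"dp": [0.0615,-0.0473,0.009],"turn": [-12,0.4,-0.2]},{"dp": [0.0615,-0.0473,0.009],"turn": [-12,0.4,-0.2]},{"dp": [0.0615,-0.0473,0.009],"turn": [-12,0.4,-0.2]}]'

```text
time: 25.15
tool_pos: [0.421, 0.2394, 0.0117]
tool_rot: [1.574, 0.785, 0.131]
contact_force: [-0.0, 0.3, -0.1]
opening: 0.045
```

```bash
python3 look.py 17 side 240 440 140 290; python3 - <<'E'
from push import *
o,p,R=cur()
H=np.array([.4511,.2427,0])
print(o['time'],p.round(4),o['opening'],R.round(3).tolist(),o['contact_force'].round(1))
print("TCP to head along HD",(H-p)@HD, "lat",(H-p)@np.array([-HD[1],HD[0],0]))
E
```

```text
25.2 [0.421  0.2395 0.0122] 0.045075760354390315 [[0.702, 0.701, 0.128], [0.093, 0.089, -0.992], [-0.706, 0.708, -0.003]] [-1.1 -0.2 -0.5]
TCP to head along HD 0.030254338105338133 lat -0.000719892056624187
```

View pics/side17.png

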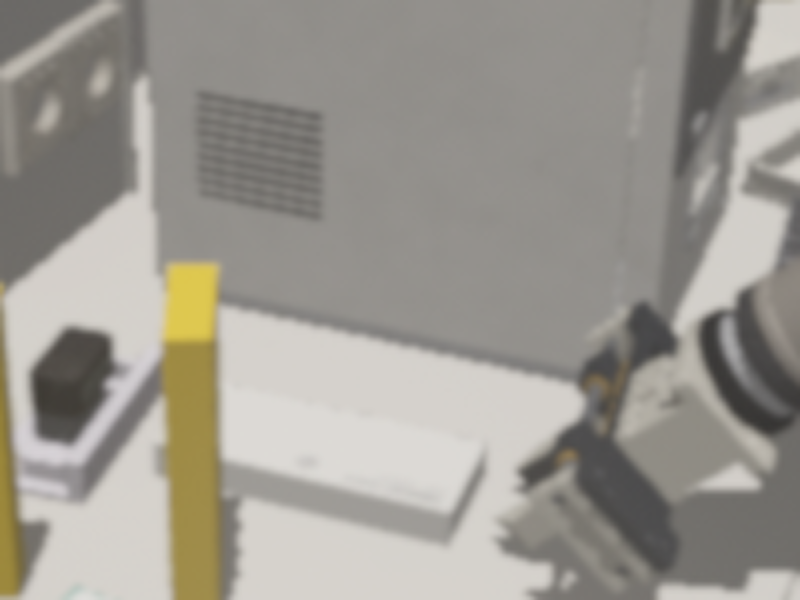

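Emit:
move_arm --deltas '[{"dp": [0.0035,0.0035,0],"turn": [0,0,0]},{"dp": [0.007,0.007,0],"turn": [0,0,0]},{"dp": [0.0105,0.0105,0],"turn": [0,0,0]},{"dp": [0.0135,0.0135,0],"turn": [0,0,0]},{"dp": [0.0155,0.0155,0],"turn": [0,0,0]},{"dp": [0.0175,0.0175,0],"turn": [0,0,0]},{"dp": [0.0195,0.0195,0],"turn": [0,0,0]},{"dp": [0.0215,0.0215,0],"turn": [0,0,0]},{"dp": [0.0235,0.0235,0],"turn": [0,0,0]},{"dp": [0.0255,0.0255,0],"turn": [0,0,0]}]'

```text
time: 26.2
tool_pos: [0.4567, 0.244, 0.0118]
tool_rot: [1.574, 0.785, 0.131]
contact_force: [-1.0, 0.1, 0.8]
opening: 0.0454
```

```bash
cat > meas.py <<'E'
import sys
from h import *
z=load(sys.argv[1]);X=cloud(z)
g=cv2.cvtColor(z['p'],cv2.COLOR_RGB2GRAY)
m=(X[...,2]>.018)&(X[...,2]<.03)&(X[...,0]>.42)&(X[...,0]<.665)&(X[...,1]>.19)&(X[...,1]<.315)&(z['d']>0)&(g>110)
k,l,s,_=cv2.connectedComponentsWithStats(m.astype(np.uint8))
for i in range(1,k):
    if s[i,4]>100:
        P=X[l==i][:,:2].astype(np.float32)*1000; r=cv2.minAreaRect(P);print(s[i],np.round(r[0],1),np.round(r[1],1),r[2]);print(cv2.boxPoints(r).round(1).tolist())
E
python3 look.py 18 top 290 410 110 230; python3 meas.py top18.npz; python3 - <<'E'
from push import *
o,p,R=cur();print(o['time'],p.round(4),o['contact_force'].round(1))
E
```

```text
[ 334  153   36   70 1501] [559.4 254.4] [189.7  74.3] 5.825699806213379
[[461.20001220703125, 281.70001220703125], [468.79998779296875, 207.89999389648438], [657.5, 227.10000610351562], [650.0, 301.0]]
26.25 [0.4573 0.2442 0.012 ] [-1.   0.  -0.4]
```

View pics/top18.png

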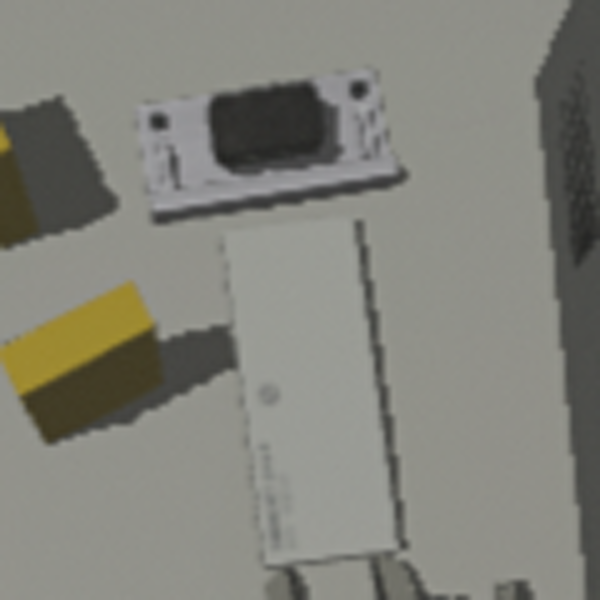

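Emit:
move_arm --deltas '[{"dp": [0.0015,0.0015,0],"turn": [0,0,0]},{"dp": [0.003,0.003,0],"turn": [0,0,0]},{"dp": [0.0045,0.0045,0],"turn": [0,0,0]},{"dp": [0.006,0.006,0],"turn": [0,0,0]},{"dp": [0.0075,0.0075,0],"turn": [0,0,0]},{"dp": [0.0085,0.0085,0],"turn": [0,0,0]},{"dp": [0.0095,0.0095,0],"turn": [0,0,0]},{"dp": [0.0095,0.0095,0],"turn": [0,0,0]}]'

```text
time: 27.05
tool_pos: [0.4702, 0.2458, 0.012]
tool_rot: [1.574, 0.785, 0.131]
contact_force: [-1.2, 0.2, 0.2]
opening: 0.0453
```

```bash
python3 look.py 19 top 310 390 110 180; python3 meas.py top19.npz; python3 - <<'E'
from push import *
o,p,R=cur();print(o['time'],p.round(4),o['contact_force'].round(1))
E
```

```text
[ 332  150   37   71 1424] [569.7 258. ] [194.7  74.2] 7.078421115875244
[[468.5, 282.79998779296875], [477.6000061035156, 209.1999969482422], [670.7999877929688, 233.1999969482422], [661.7000122070312, 306.79998779296875]]
27.1 [0.4701 0.2458 0.012 ] [-0.2 -0.4 -0.3]
```

View pics/top19.png

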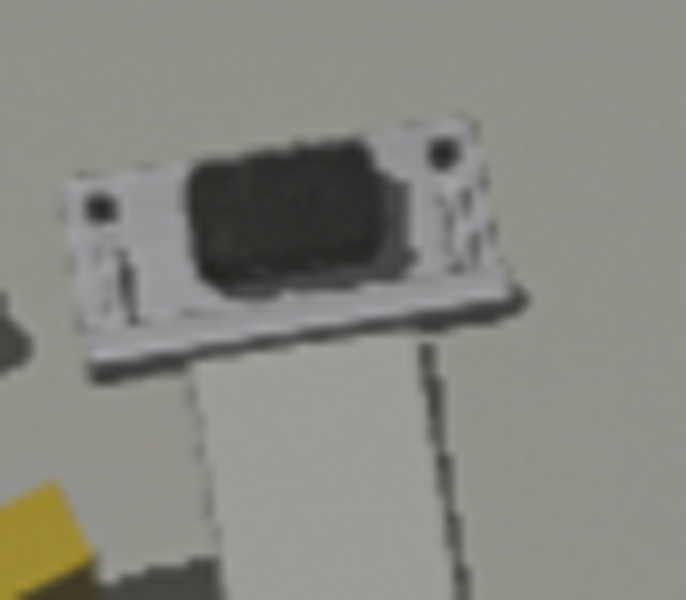

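Emit:
move_arm --deltas '[{"dp": [0.0007,0.0007,0],"turn": [0,0,0]},{"dp": [0.0014,0.0014,0],"turn": [0,0,0]},{"dp": [0.0021,0.0021,0],"turn": [0,0,0]},{"dp": [0.0021,0.0021,0],"turn": [0,0,0]}]'

```text
time: 27.5
tool_pos: [0.4727, 0.2461, 0.0118]
tool_rot: [1.574, 0.785, 0.131]
contact_force: [-2.2, 0.5, 0.5]
opening: 0.0447
```

Emit:
move_arm --deltas '[{"dp": [0.0007,0.0007,0],"turn": [0,0,0]},{"dp": [0.0007,0.0007,0],"turn": [0,0,0]}]'

```text
time: 27.7
tool_pos: [0.4731, 0.2461, 0.0116]
tool_rot: [1.574, 0.786, 0.131]
contact_force: [-5.9, 0.2, 1.9]
opening: 0.045
```

Emit:
move_arm --deltas '[{"dp": [0.0006,0.0006,0],"turn": [0,0,0]},{"dp": [0.0006,0.0006,0],"turn": [0,0,0]},{"dp": [0.0006,0.0006,0],"turn": [0,0,0]}]'

```text
time: 28.0
tool_pos: [0.4733, 0.246, 0.0115]
tool_rot: [1.573, 0.787, 0.131]
contact_force: [-7.7, -1.0, 4.1]
opening: 0.045
```

```bash
cat > look2.sh <<'E'
python3 look.py $1 top 310 390 110 180; python3 meas.py top$1.npz
python3 look.py $1 side 225 325 200 275
E
bash look2.sh 20; python3 - <<'E'
from push import *
o,p,R=cur();print(o['time'],p.round(4),o['contact_force'].round(1),o['torque'].round(2))
E
```

```text
[ 332  150   37   68 1419] [574.5 258.8] [189.5  73.9] 7.207883358001709
[[475.8999938964844, 283.6000061035156], [485.1000061035156, 210.1999969482422], [673.2000122070312, 234.0], [663.9000244140625, 307.3999938964844]]
28.1 [0.4733 0.246  0.0115] [-8.1 -1.4  4.6] [-0.11  0.99 -0.07]
```

View pics/top20.png

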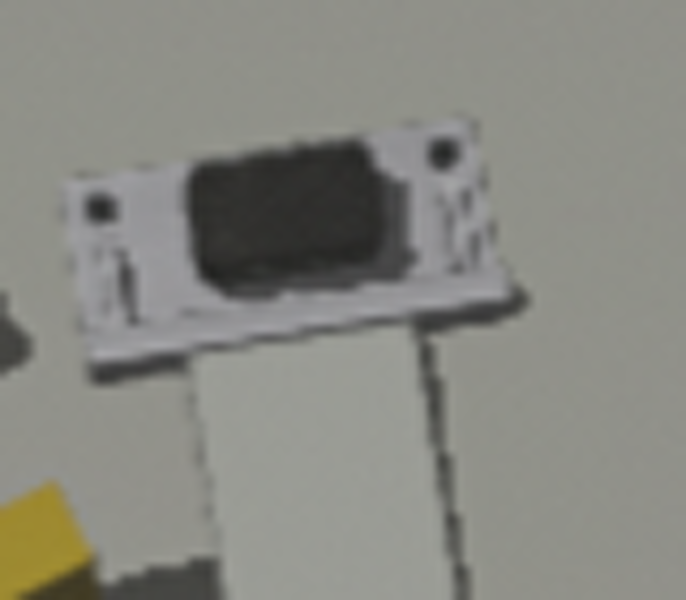

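View pics/side20.png

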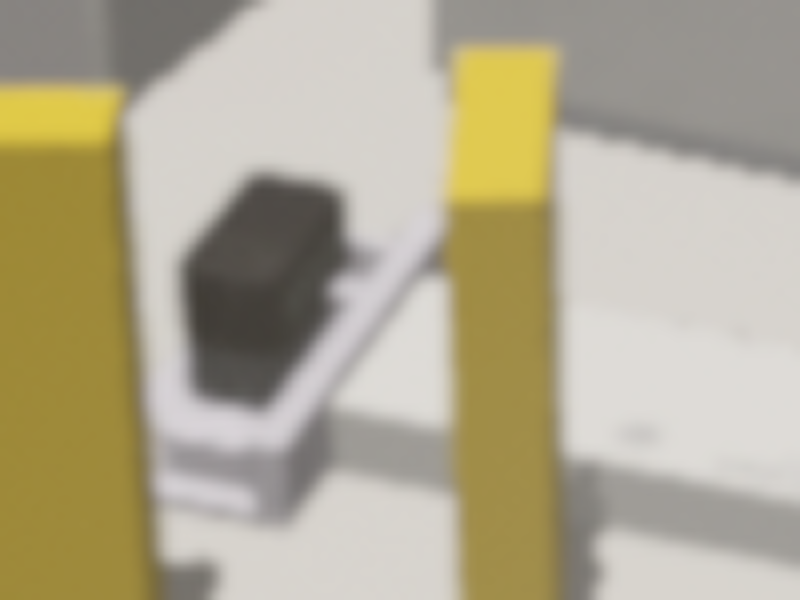

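Emit:
move_arm --deltas '[{"dp": [-0.004,-0.004,0],"turn": [0,0,0]},{"dp": [-0.008,-0.008,0],"turn": [0,0,0]},{"dp": [-0.008,-0.008,0],"turn": [0,0,0]},{"dp": [-0.008,-0.008,0],"turn": [0,0,0]},{"dp": [-0.008,-0.008,0],"turn": [0,0,0]},{"dp": [-0.008,-0.008,0],"turn": [0,0,0]}]' --hand 0

```text
time: 28.7
tool_pos: [0.4637, 0.2449, 0.012]
tool_rot: [1.574, 0.785, 0.131]
contact_force: [-0.0, -0.1, -0.2]
opening: 0.0027
```

```bash
bash look2.sh 21; python3 - <<'E'
from push import *
o,p,R=cur();print(o['time'],p.round(4),o['opening'],o['contact_force'].round(1),o['torque'].round(2))
z=load('top21.npz');g=cv2.GaussianBlur(cv2.cvtColor(z['p'],cv2.COLOR_RGB2GRAY),(3,3),0).astype(float)
np.set_printoptions(linewidth=200)
for u in range(332,362,3): print(u,g[140:160,u].astype(int))
E
```

```text
[ 332  150   37   68 1426] [574.5 258.7] [189.5  74.1] 7.180023670196533
[[475.8999938964844, 283.6000061035156], [485.1000061035156, 210.1999969482422], [673.0999755859375, 233.8000030517578], [663.9000244140625, 307.29998779296875]]
28.8 [0.4636 0.2449 0.0119] 0.000170674576771322 [-0.8  0.  -1.1] [-0.09  0.52 -0.01]Traceback (most recent call last):
  File "<stdin>", line 3, in <module>
NameError: name 'cv2' is not defined
```

View pics/top21.png

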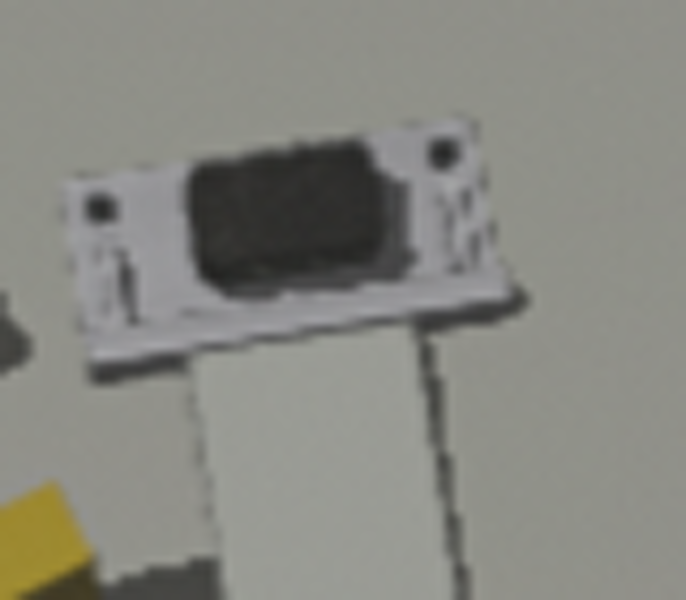

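The carton stayed against the bar when I backed off, and the seam in the top view is uniform from (195,358) to (415,328). One centred push with the fingers shut will let the stop itself set the alignment.

Emit:
move_arm --deltas '[{"dp": [0.003,0.003,0],"turn": [0,0,0]},{"dp": [0.005,0.005,0],"turn": [0,0,0]},{"dp": [0.006,0.006,0],"turn": [0,0,0]},{"dp": [0.007,0.007,0],"turn": [0,0,0]},{"dp": [0.0075,0.0075,0],"turn": [0,0,0]},{"dp": [0.008,0.008,0],"turn": [0,0,0]},{"dp": [0.008,0.008,0],"turn": [0,0,0]}]'

```text
time: 29.5
tool_pos: [0.4733, 0.246, 0.0114]
tool_rot: [1.574, 0.787, 0.131]
contact_force: [-8.4, -1.9, 3.6]
opening: 0.0006
```

```bash
python3 - <<'E'
from push import *
o,p,R=cur();print(o['time'],p.round(4),o['contact_force'].round(1),o['torque'].round(2))
E
```

```text
29.5 [0.4733 0.246  0.0114] [-8.4 -1.9  3.6] [-0.06  0.86  0.05]
```

Emit:
move_arm --deltas '[{"dp": [-0.002,-0.002,0],"turn": [0,0,0]},{"dp": [-0.008,-0.008,0],"turn": [0,0,0]},{"dp": [-0.016,-0.016,0],"turn": [0,0,0]},{"dp": [-0.04,-0.01,0],"turn": [0,0,0]},{"dp": [-0.07,-0.01,0],"turn": [0,0,0]},{"dp": [-0.09,-0.01,0],"turn": [0,0,0]},{"dp": [-0.09,-0.01,0],"turn": [0,0,0]}]'

```text
time: 30.2
tool_pos: [0.4027, 0.237, 0.0695]
tool_rot: [1.575, 0.784, 0.133]
contact_force: [0.2, 0.2, 0.8]
opening: 0.0005
```

```bash
bash look2.sh 22; python3 - <<'E'
from push import *
import cv2
o,p,R=cur();print(o['time'],p.round(4),o['contact_force'].round(1))
z=load('top22.npz');g=cv2.cvtColor(z['p'],cv2.COLOR_RGB2GRAY).astype(float)
from h import ray
# long side yaw + bar seam: min brightness row between bar and carton
W=[]
for u in range(335,359):
    c=g[144:158,u];i=np.argmin(c);W.append(ray(z,u,144+i,.029)[:2])
W=np.array(W);c=np.polyfit(W[:,1],W[:,0],1);print("seam deg",-np.degrees(np.arctan(c[0])))
E
python3 -c "
import cv2
cv2.imwrite('pics/t22f.png',cv2.cvtColor(__import__('numpy').load('top22.npz')['p'],cv2.COLOR_RGB2BGR))"
```

```text
[ 332  150   37   68 1435] [574.4 258.8] [189.2  73.7] 7.238167762756348
[[475.8999938964844, 283.3999938964844], [485.20001220703125, 210.3000030517578], [672.9000244140625, 234.10000610351562], [663.5999755859375, 307.29998779296875]]
30.3 [0.4046 0.2375 0.0687] [-0.2 -0.2  0.9]
seam deg -6.455114010946587
```

View pics/t22f.png

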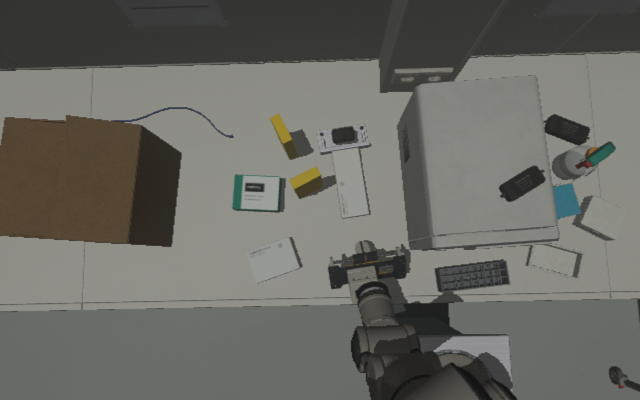

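View pics/top22.png

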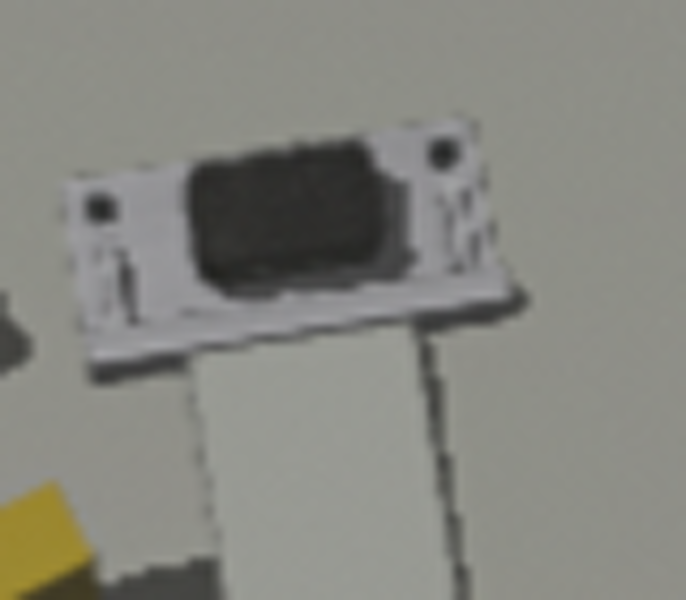

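```bash
python3 -c "
from cell import robot
o=robot.observe();print(o['time'],abs(o['qvel']).max(),o['contact_force'])
print(robot.hand_in())"
```

```text
30.3 0.02812726292528419 [-0.23554367 -0.17351483  0.90805971]
the job is handed in; nothing more can be done
None
```

The long carton now lies on its broad side with its far end against the end stop. I handed the job in at 30.3 s with the gripper clear of it.

**How it went:** The rear finger hooked the head and pulled the carton past its balance point. The front finger then carried it down to the table. It was not gripped or lifted. At the very end it slipped roughly 3 mm off the fingertip. I then pushed it to the stop, first with two spread fingertips and then with one centred push with the fingers shut.

**What the last checks showed:**
- **Flat:** before the push, the side view showed the carton at about 0° tilt, with its top about 26 mm up.
- **Against the stop:** both pushes ended at the same tool position with about 8 N, and the carton did not move when I backed off.
- **Alignment:** the carton's yaw is 7.2°. The stop's yaw measured between 7.1° and 7.8°, depending on which edge I used.
- **Bystanders:** the teal carton, the flat carton and the yellow look-alikes look unmoved in the last top view.

**Checks that disagreed:**
- **Residual gap:** the top camera's depth still gave a nearly even gap of 1.5–2.2 mm at the stop. That is about the calibration error, and the picture and the contact force both say the end is touching.
- **Seam angle:** an automatic measurement of the seam angle came out at -6.5°. I discarded it as a bad edge pick.
- **Downward press:** at the start of the tip the rear finger pressed the head down with about 5–7 N. While I was pulling, the foot slid roughly 1 mm towards the robot.

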